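# Change over the cam-clamp nest

## Robot

A 6-joint arm with a two-finger parallel gripper is mounted at the origin on a cart in front of the work surface, level with it; the furniture and walls round the work are solid. World frame = base frame: x ahead of the robot, y to its left, z up, the work surface at z = 0. Lengths are in m, angles in rad, forces in N, time in s.
With the tool pointing down it reaches from about 0.25 to 0.725 m from the base axis. Payload 4 kg.
Tool frame: the origin (TCP) lies at the very end of the fingers, on their centre line; the grasp point (between the pads) lies 19 mm behind it; x points along the fingers, z is the direction in which the jaws open and shut, and the axes are right-handed (so a half turn about x gives the same grasp; the last joint's range is limited). The gripper opens to 85 mm and grips with 20 to 120 N. Pads are 22 mm wide; open, the fingers measure 114 mm over their backs; the gripper's body (76 mm by 85 mm) begins 54 mm behind the grasp point. The pads swing forward as they close: fully open they stand 13 mm farther back than shut.
Start: joints at [-1.275, 0.241, 0.005, 1.335, 0, 1.571], TCP at [0.146, -0.478, 0.231] pointing down, gripper open.
Joint ranges: [-2.72, 2.72], [-1.05, 1.87], [-1.09, 1.28], [-1.99, 2.15], [-1.42, 1.44], [-3.14, 3.14]. Speed limits (rad/s): [2.79, 2.79, 3.14, 3.14, 3.14, 3.14].

## Interface

Orientations are given as a unit quaternion [x, y, z, w].
In Python, from workcell import bot gives the robot as it stands.
- The arm moves only by the tool step_arm, never from a script. Its argument "series" is a list of rows, each an object of numbers: "x", "y", "z": the shift along the world's x, y, z in cm; "twist": the turn about the world's z in degrees; "jaw": the finger opening in cm, from 0 to 8.54. In form: [{"x": .., "y": .., "z": .., "twist": .., "jaw": ..}, ...]. A call has 1 to 10 rows; each row is the pose to reach, as a shift and turn from the pose measured when the call began; what a row does not reach only later rows make up. A row lasts 1/12 s, in which the tool goes at most 41.7 mm and 7.16 degrees, less where a joint would pass 70% of its speed; a pose out of reach is approached as far as the arm can. A call with a gripper value outside its range is refused whole. The fingers move at their own pace and stop on an object; the grip force is fixed at half the most. Time passes only in rows, so rows that repeat a pose let the fingers close. It gives the time, the measured TCP pose, the force and the opening at its end, in the units of the state.
- bot.get_obs(): the state, without advancing time (a new reading comes with each control period).
- bot.camera(name): name is "scene" or "side" or "wrist"; returns (picture, depth): 480x640x3 uint8, red, green, blue; 480x640 float32, m along the optical axis (not along the pixel's ray), 0 where there is no reading.
- bot.camera_info(name): a dict with "camera_matrix" (3x3 intrinsics, pixels), "D" ([k1, k2, p1, p2, k3] as OpenCV has them; the pictures are not rectified), "R" (3x3) and "t" (3): a world point X has camera coordinates R X + t; the wrist camera has in their place "mount" (4x4, takes a point from camera to tool coordinates, whose origin is the TCP and whose axes are the tool frame's). Camera axes: x right, y down, z forward; pixel columns grow to the right and rows downward; lengths in m; the calibration is good to about 2 mm. A picture is of the moment at which its call begins: read the wrist's pose just before it. camera_info takes no time and is no camera call.
- bot.job_done(): hands the job in, once; it reports no verdict.
The state is a dict: "clock": time; "joint_pos": joint angles; "joint_vel": joint speeds; "tau": joint torques, N m; "eef_pos": TCP position; "tool_rot": TCP orientation; "ft_force": force on the tool from outside, world axes, zero at the start; "ft_torque": the same for the moment, N m; "grip_width": finger opening in m.
Only numpy, scipy, OpenCV 4.12 (cv2) and the standard library are available. Lean on these libraries where they do the work, as an engineer would, in place of code of your own. Each camera call takes 0.05 s, during which the arm holds its last target.

## Task

Change over the clamping nest: swing the red cam lever fully open, take the finished couplings (green caps) out of their pockets and stand them upright in the blue tray, and stand every new coupling (no cap) fully home in a pocket of its own. With the lever still open turn the wing nut until its pointer meets the red mark on the dial, then swing the cam lever fully shut so that the jaw grips all the new couplings. Leave the glue bottle and the tape measure where they are.

Things in the scene. Friction and masses are not known exactly. Their poses are not given: they have to be found in the camera images.
- nest: clamping nest, fixed, base 170 x 235 mm: aluminium pocket block (top 30 mm up; fence at its front to 48 mm, face 17.5 mm before the pocket centres), jaw bar with sprung pads 39 mm up, grey housing (top 50 mm) with wing nut (+y) and red cam lever (-y). Origin on the bench under the middle pocket, x toward the housing, y along the row. Lever open: pads clear of seated couplings by 3 mm or more
- tray: shallow open blue tray, fixed to the bench, for finished couplings: 120 mm (its x) x 180 mm (its y), walls 4 mm thick and 20 mm high, floor 4 mm thick; origin at the centre of its underside
- lever (a joint): red cam lever's angle: 0 = fully open (points away from the pockets, along the nest's +x), 1.5 = fully shut (points along the nest's -y). Turns about a vertical axis, clockwise from above to shut; stays where it is left; takes about 4 to 7 N at its post. Shut, the jaw pads press the couplings against the fence
- lever_post (a point): grip point on the lever's upright round post (17 to 19 mm diameter), 84 mm above the bench; the post rises from the lever bar (bar top at 62 mm) to 98 mm; 100 mm from the lever's hinge axis
- lever_hinge (a point): point on the vertical hinge axis of the cam lever, at about the height of lever_post (84 mm); it rides on the slide that the nut shifts (up to 10 mm along the nest's x)
- nut (a joint): brass wing nut's angle: 0 = loosest, grows clockwise from above to 2.2. The black pointer at its foot meets the wide red mark on the white dial at 1.5. Each radian moves the jaw 4.5 mm toward the pockets; friction 0.25 N m
- nut_grip (a point): grip point in the wing nut, on its vertical axis, 78 mm above the bench: an upright bar 46 mm long and 12 mm thick, from 60 to 90 mm above the bench. At nut = 0 the bar lies along the nest's x; at angle q it is turned by q clockwise from above
- pocket_0 (a point): centre of the floor of pocket 0 (right, nest y = -70 mm): round pocket 37 mm in diameter, 15 mm deep, floor 15 mm above the bench; a seated coupling's origin lies here (up to 4 mm off sideways) and its top 62 mm above the bench
- pocket_1 (a point): centre of the floor of pocket 1 (middle, nest y = 0 mm): round pocket 37 mm in diameter, 15 mm deep, floor 15 mm above the bench; a seated coupling's origin lies here (up to 4 mm off sideways) and its top 62 mm above the bench
- pocket_2 (a point): centre of the floor of pocket 2 (left, nest y = 70 mm): round pocket 37 mm in diameter, 15 mm deep, floor 15 mm above the bench; a seated coupling's origin lies here (up to 4 mm off sideways) and its top 62 mm above the bench
- finished_0: FINISHED (green cap on its upper end, top 48 mm up): steel hydraulic quick coupling, round, standing upright, 47 mm tall, knurled foot 31 mm in diameter up to 20 mm height, neck 27 mm in diameter from there to the top; 0.18 kg, most of it in the foot; origin at the centre of its underside, z up along its axis. It starts in a pocket of the nest. May be absent
- finished_1: FINISHED (green cap on its upper end, top 48 mm up): steel hydraulic quick coupling, round, standing upright, 47 mm tall, knurled foot 31 mm in diameter up to 20 mm height, neck 27 mm in diameter from there to the top; 0.18 kg, most of it in the foot; origin at the centre of its underside, z up along its axis. It starts in a pocket of the nest. May be absent
- finished_2: FINISHED (green cap on its upper end, top 48 mm up): steel hydraulic quick coupling, round, standing upright, 47 mm tall, knurled foot 31 mm in diameter up to 20 mm height, neck 27 mm in diameter from there to the top; 0.18 kg, most of it in the foot; origin at the centre of its underside, z up along its axis. It starts in a pocket of the nest. May be absent
- new_0: NEW (bare steel, no cap): steel hydraulic quick coupling, round, standing upright, 47 mm tall, knurled foot 31 mm in diameter up to 20 mm height, neck 27 mm in diameter from there to the top; 0.18 kg, most of it in the foot; origin at the centre of its underside, z up along its axis. It starts standing on the bench at the right. May be absent
- new_1: NEW (bare steel, no cap): steel hydraulic quick coupling, round, standing upright, 47 mm tall, knurled foot 31 mm in diameter up to 20 mm height, neck 27 mm in diameter from there to the top; 0.18 kg, most of it in the foot; origin at the centre of its underside, z up along its axis. It starts standing on the bench at the right. May be absent
- new_2: NEW (bare steel, no cap): steel hydraulic quick coupling, round, standing upright, 47 mm tall, knurled foot 31 mm in diameter up to 20 mm height, neck 27 mm in diameter from there to the top; 0.18 kg, most of it in the foot; origin at the centre of its underside, z up along its axis. It starts standing on the bench at the right. May be absent
- glue_bottle: bystander: red squeeze bottle with a pointed cap, 40 mm across, 128 mm tall; origin at the centre of its underside
- tape_measure: bystander: yellow tape measure, 38 x 84 x 66 mm; origin under its middle

How it is judged:
By the outcome, as a careful person would: the job done as asked, in the order asked, and still so for the second after the job is handed in, with the robot touching nothing.
Of finished_0, finished_1, finished_2 only 2 to 3 are there at a start; the rules pass over those that are not, and their reading is None.
Of new_0, new_1, new_2 only 2 to 3 are there at a start; the rules pass over those that are not, and their reading is None.
At some moment in a run one of new_0, new_1, new_2 may be knocked a few centimetres aside while the robot is not near it.
It also fails if it takes over 208 s, if anything falls off the work surface, if the arm or the gripper's body presses on something with over 40 N, if the wrist force passes 120 N, or if a joint passes its speed limit or range.

## Working session

There is one attempt and no reset: what is moved stays moved. The work goes in short steps, Python scripts to look and compute and a tool call to move; the robot and the scene stay as the last step left them, time stands still between calls to the robot, and variables do not carry over. Pictures are saved under pics/ and viewed, and the job is handed in when it is done.

Besides the shell and the picture viewer there is one more tool, called after ">>>" by a JSON object that holds its "op" and its "data", one argument or row to a line. step_arm: Moves the arm, as the interface text tells. Its arguments: {"type":"object","properties":{"series":{"type":"array","items":{"type":"object","properties":{"x":{"type":"number"},"y":{"type":"number"},"z":{"type":"number"},"twist":{"type":"number"},"jaw":{"type":"number"}}}}},"required":["series"]}

```bash
ls; mkdir -p pics
python3 - <<'E'
from workcell import bot
import cv2,numpy as np
o=bot.get_obs()
print({k:np.round(v,3) for k,v in o.items()})
for n in ["scene","side","wrist"]:
    p,d=bot.camera(n); cv2.imwrite(f"pics/{n}0.png",p[:,:,::-1]); np.save(f"pics/{n}0_d.npy",d); 
    print(n,bot.camera_info(n))
E
```

```text
pics
{'clock': np.float64(0.0), 'joint_pos': array([-1.275,  0.241,  0.004,  1.335,  0.   ,  1.571]), 'joint_vel': array([-0.001,  0.001,  0.   , -0.001,  0.001,  0.001]), 'tau': array([-0.0000e+00, -3.7232e+01,  2.5241e+01,  1.7000e-02,  0.0000e+00,
       -0.0000e+00]), 'eef_pos': array([ 0.146, -0.478,  0.23 ]), 'tool_rot': array([ 0.421,  0.569, -0.42 ,  0.568]), 'ft_force': array([ 0.403,  0.07 , -0.286]), 'ft_torque': array([-0.009,  0.011, -0.045]), 'grip_width': np.float64(0.086)}
scene {'camera_matrix': array([[532.16569326,   0.        , 321.938738  ],
       [  0.        , 532.16569326, 241.02899684],
       [  0.        ,   0.        ,   1.        ]]), 'D': array([0.00412857, 0.        , 0.        , 0.        , 0.        ]), 'R': array([[ 0.88714171, -0.46149493,  0.00141721],
       [-0.33930306, -0.65432502, -0.67581965],
       [ 0.31281466,  0.59906694, -0.73706566]]), 't': array([-0.46946191,  0.23952843,  1.03089888])}
side {'camera_matrix': array([[552.46502557,   0.        , 305.94415648],
       [  0.        , 552.46502557, 242.65526237],
       [  0.        ,   
[... 215 characters left out ...]
 [ 0.29825835,  0.86909302, -0.39461282]]), 't': array([-0.52149915,  0.12005196,  1.36893771])}
wrist {'camera_matrix': array([[383.60042543,   0.        , 323.99372206],
       [  0.        , 383.60042543, 236.67375376],
       [  0.        ,   0.        ,   1.        ]]), 'D': array([0.02374777, 0.        , 0.        , 0.        , 0.        ]), 'mount': array([[-2.17906063e-04, -2.65167722e-01,  9.64202277e-01,
        -1.42479260e-01],
       [-4.29516153e-04, -9.64202187e-01, -2.65167794e-01,
         6.67397583e-02],
       [ 9.99999884e-01, -4.71922123e-04,  9.62116824e-05,
        -1.76590713e-03],
       [ 0.00000000e+00,  0.00000000e+00,  0.00000000e+00,
         1.00000000e+00]])}
```

View pics/scene0.png

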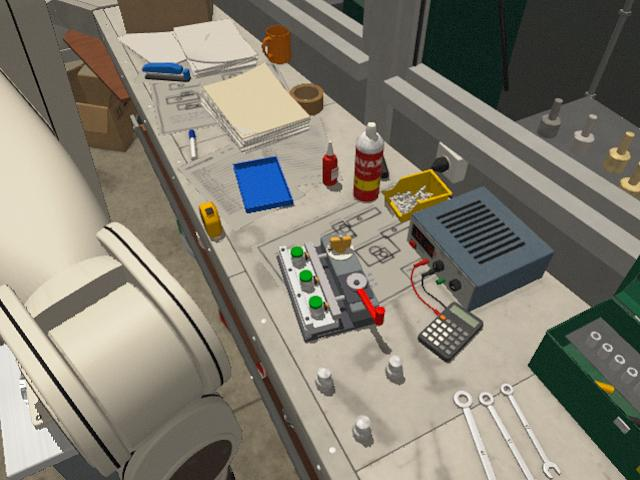

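View pics/side0.png

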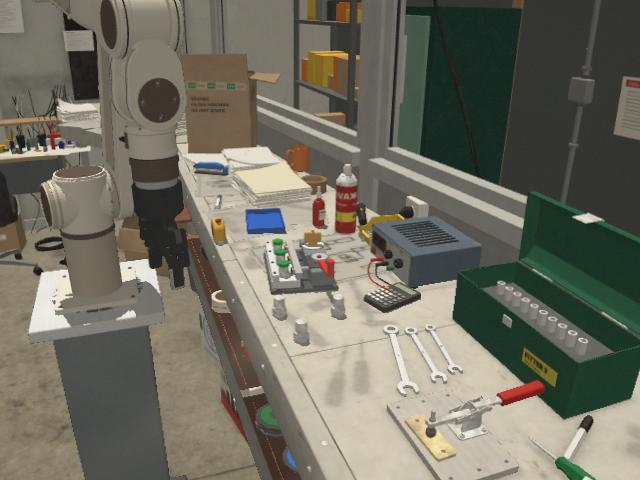

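View pics/wrist0.png

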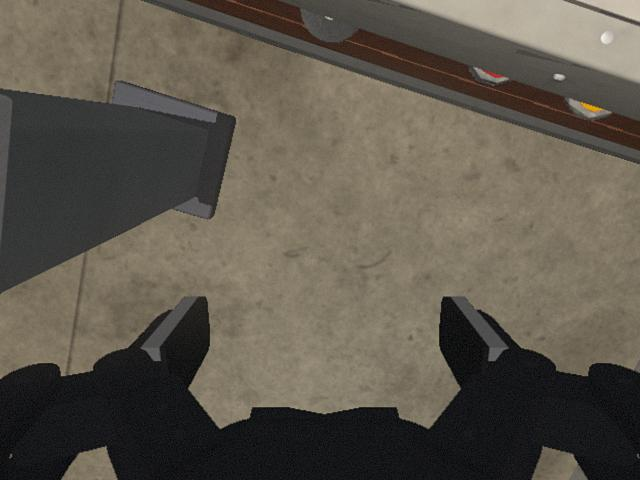

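The three green-capped couplings sit in the pockets at about (297,252), (306,275) and (316,300) in the scene view. Three bare ones stand at (324,380), (395,368) and (362,430). The lever post is at (379,316), the nut at (341,245) and the tray at (263,185). The lever looks partly shut.

```bash
cat > h.py <<'E'
import cv2,numpy as np
from scipy.spatial.transform import Rotation as Ro
from workcell import bot
def pose(name,o=None):
    i=bot.camera_info(name)
    if 'R' in i: R=np.array(i['R']);t=np.array(i['t'])
    else:
        o=o or bot.get_obs(); T=np.eye(4);T[:3,:3]=Ro.from_quat(o['tool_rot']).as_matrix();T[:3,3]=o['eef_pos']
        W=np.linalg.inv(T@np.array(i['mount']));R=W[:3,:3];t=W[:3,3]
    return i,R,t
def ray(c,uv):
    i,R,t=c
    n=cv2.undistortPoints(np.array([[uv]],float),i['camera_matrix'],np.array(i['D'])).ravel()
    return -R.T@t, R.T@np.array([n[0],n[1],1.])
def onz(c,uv,z):
    o,d=ray(c,uv); return o+d*(z-o[2])/d[2]
def proj(c,X):
    i,R,t=c
    return cv2.projectPoints(np.array([X],float),cv2.Rodrigues(R)[0],t,i['camera_matrix'],np.array(i['D']))[0].ravel()
def tri(c1,u1,c2,u2):
    o1,d1=ray(c1,u1);o2,d2=ray(c2,u2);d1/=np.linalg.norm(d1);d2/=np.linalg.norm(d2)
    A=np.stack([d1,-d2],1);s=np.linalg.lstsq(A,o2-o1,rcond=None)[0]
    return (o1+d1*s[0]+o2+d2*s[1])/2, np.linalg.norm(o1+d1*s[0]-o2-d2*s[1])
def blobs(m,amin=15):
    n,l,s,c=cv2.connectedComponentsWithStats(m.astype(np.uint8)*255)
    return [(np.round(c[k],1),s[k,4],s[k,:4]) for k in range(1,n) if s[k,4]>=amin]
def hsv(p): return cv2.cvtColor(p,cv2.COLOR_RGB2HSV).astype(int)
def fly():
    o=bot.get_obs();M=Ro.from_quat(o['tool_rot']).as_matrix()
    return o,np.degrees(np.arctan2(M[1,2],M[0,2])),M
E
python3 - <<'E'
from h import *
for n in ["scene","side"]:
    p=cv2.imread(f"pics/{n}0.png")[:,:,::-1].copy();d=np.load(f"pics/{n}0_d.npy");c=pose(n);H=hsv(p)
    h,s,v=H[...,0],H[...,1],H[...,2]
    for nm,m,z in [("green",(h>45)&(h<80)&(s>150)&(v>80),.063),("red",((h<5)|(h>175))&(s>180)&(v>90),.09),("blue",(h>105)&(h<125)&(s>150)&(v>80),.02),("yel",(h>18)&(h<30)&(s>170)&(v>100),.066)]:
        for b in blobs(m,15):
            print(n,nm,b,np.round(onz(c,b[0],z),3))
o,a,M=fly();print(a);print(M.round(3))
p=cv2.imread("pics/scene0.png");cv2.imwrite("pics/s0z.png",cv2.resize(p[220:470,250:450],None,fx=2.4*1.25,fy=2.4,interpolation=3)[:, :] if 0 else cv2.resize(p[225:325,265:398],None,fx=6,fy=6,interpolation=2))
p=cv2.imread("pics/side0.png");cv2.imwrite("pics/d0z.png",cv2.resize(p[220:350,250:360],None,fx=4.6,fy=4.6,interpolation=2))
E
```

```text
scene green (array([296.6, 251. ]), np.int32(93), array([291, 247,  12,   9], dtype=int32)) [0.478 0.02  0.063]
scene green (array([305.4, 275.1]), np.int32(107), array([300, 270,  12,  11], dtype=int32)) [ 0.465 -0.048  0.063]
scene green (array([440.2, 280. ]), np.int32(24), array([437, 278,   7,   5], dtype=int32)) [ 0.705 -0.187  0.063]
scene green (array([629.1, 302.4]), np.int32(231), array([616, 291,  24,  26], dtype=int32)) [ 1.004 -0.405  0.063]
scene green (array([315.2, 301.4]), np.int32(124), array([309, 296,  13,  12], dtype=int32)) [ 0.453 -0.117  0.063]
scene red (array([368.7, 156.5]), np.int32(152), array([356, 149,  27,  16], dtype=int32)) [0.763 0.198 0.09 ]
scene red (array([328.5, 168.4]), np.int32(308), array([323, 155,  14,  31], dtype=int32)) [0.653 0.204 0.09 ]
scene red (array([359.2, 166.8]), np.int32(25), array([356, 163,   7,   8], dtype=int32)) [0.722 0.175 0.09 ]
scene red (array([369.1, 173.3]), np.int32(205), array([355, 165,  26,  16], dtype=int32)) [0.731 0.143 0.09 ]
scene red (array([365.4, 194.6]), np.int32(202), array([354, 186,  25,  15], dtype
[... 4039 characters left out ...]
8,  51,  40,  36], dtype=int32)) [2.248 4.481 0.066]
side yel (array([  7.4, 143.6]), np.int32(23), array([  6, 140,   4,   9], dtype=int32)) [-0.425  1.562  0.066]
side yel (array([  1.2, 147.9]), np.int32(25), array([  0, 145,   4,   8], dtype=int32)) [-0.44   1.476  0.066]
side yel (array([380.1, 220.8]), np.int32(225), array([360, 215,  43,  18], dtype=int32)) [0.806 0.067 0.066]
side yel (array([217.9, 230.1]), np.int32(173), array([212, 219,  13,  23], dtype=int32)) [0.335 0.143 0.066]
side yel (array([367.2, 239.2]), np.int32(20), array([365, 236,   5,   8], dtype=int32)) [ 0.711 -0.05   0.066]
-73.05355623082012
[[-0.001  0.957  0.291]
 [ 0.002  0.291 -0.957]
 [-1.    -0.    -0.002]]
```

View pics/s0z.png

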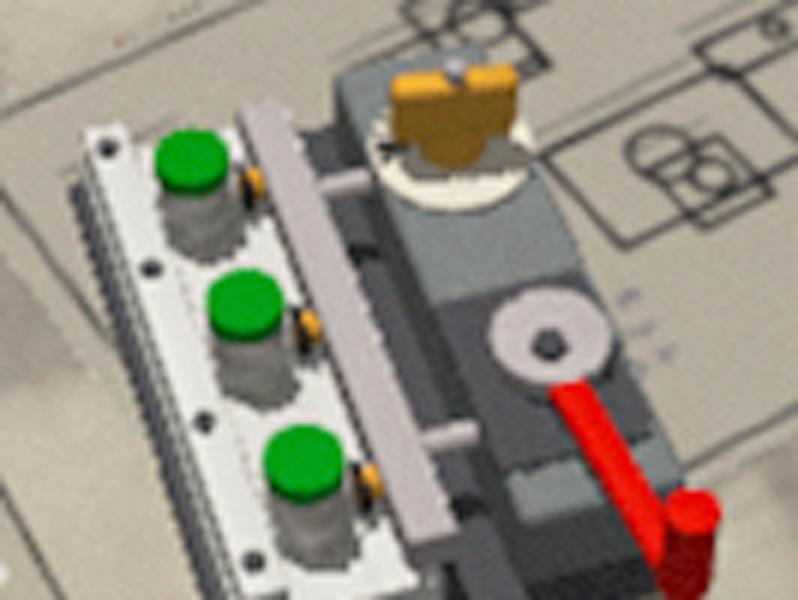

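View pics/d0z.png

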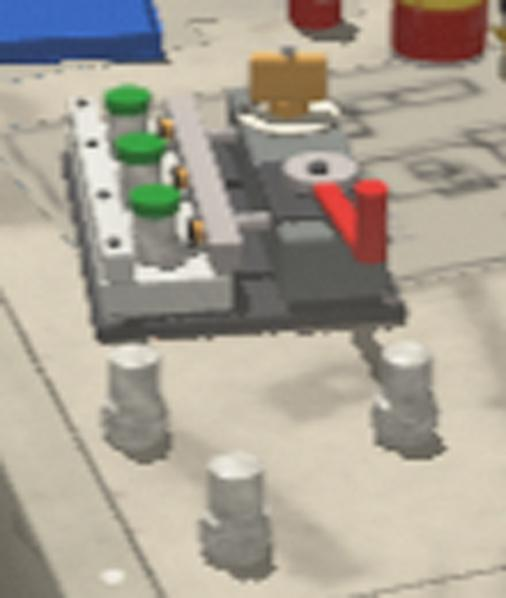

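>>> {"op": "step_arm", "data": {
  "series": [
    {"x": 8,"y": 10,"z": 2,"twist": -7},
    {"x": 16,"y": 20,"z": 2,"twist": -14},
    {"x": 33,"y": 40,"z": 2,"twist": -27},
    {"x": 33,"y": 40,"z": 2,"twist": -27},
    {"x": 33,"y": 40,"z": 2,"twist": -27},
    {"x": 33,"y": 40,"z": 2,"twist": -27},
    {"x": 33,"y": 40,"z": 2,"twist": -27},
    {"x": 33,"y": 40,"z": 2,"twist": -27},
    {"x": 33,"y": 40,"z": 2,"twist": -27},
    {"x": 33,"y": 40,"z": 2,"twist": -27}
  ]
}}

```text
$.series[0]: bad value
```

>>> {"op": "step_arm", "data": {
  "series": [
    {},
    {},
    {}
  ]
}}

```text
$.series[0]: bad value
```

>>> {"op": "step_arm", "data": {
  "series": [
    {"x": 4,"y": 4,"z": 2,"twist": -7,"jaw": 8.5},
    {"x": 33,"y": 40,"z": 2,"twist": -14,"jaw": 8.5},
    {"x": 33,"y": 40,"z": 2,"twist": -27,"jaw": 8.5},
    {"x": 33,"y": 40,"z": 2,"twist": -27,"jaw": 8.5},
    {"x": 33,"y": 40,"z": 2,"twist": -27,"jaw": 8.5},
    {"x": 33,"y": 40,"z": 2,"twist": -27,"jaw": 8.5},
    {"x": 33,"y": 40,"z": 2,"twist": -27,"jaw": 8.5},
    {"x": 33,"y": 40,"z": 2,"twist": -27,"jaw": 8.5},
    {"x": 33,"y": 40,"z": 2,"twist": -27,"jaw": 8.5},
    {"x": 33,"y": 40,"z": 2,"twist": -27,"jaw": 8.5}
  ]
}}

```text
clock: 0.98
eef_pos: [0.4, -0.1703, 0.249]
tool_rot: [0.542, 0.455, -0.541, 0.454]
ft_force: [1.2, -0.4, -0.3]
grip_width: 0.085
```

>>> {"op": "step_arm", "data": {
  "series": [
    {"x": 8,"y": 9,"z": 0,"twist": 0,"jaw": 4.0},
    {"x": 8,"y": 9,"z": 0,"twist": 0,"jaw": 4.0},
    {"x": 8,"y": 9,"z": 0,"twist": 0,"jaw": 4.0},
    {"x": 8,"y": 9,"z": 0,"twist": 0,"jaw": 4.0},
    {"x": 8,"y": 9,"z": 0,"twist": 0,"jaw": 4.0},
    {"x": 8,"y": 9,"z": 0,"twist": 0,"jaw": 4.0}
  ]
}}

```text
clock: 1.48
eef_pos: [0.4789, -0.0827, 0.2484]
tool_rot: [0.542, 0.456, -0.541, 0.454]
ft_force: [0.5, -0.1, -0.7]
grip_width: 0.0401
```

Run:
```python
from h import *
import pickle
o=bot.get_obs();p,d=bot.camera("wrist");pickle.dump((o,p,d),open("w1.pkl","wb"))
cv2.imwrite("pics/w1.png",p[:,:,::-1])
s,_=bot.camera("scene");cv2.imwrite("pics/s1.png",s[:,:,::-1])
print(o['eef_pos'],fly()[1])
```

```text
[ 0.4789457  -0.08268713  0.24844294] -99.97072293934941
```

View pics/w1.png

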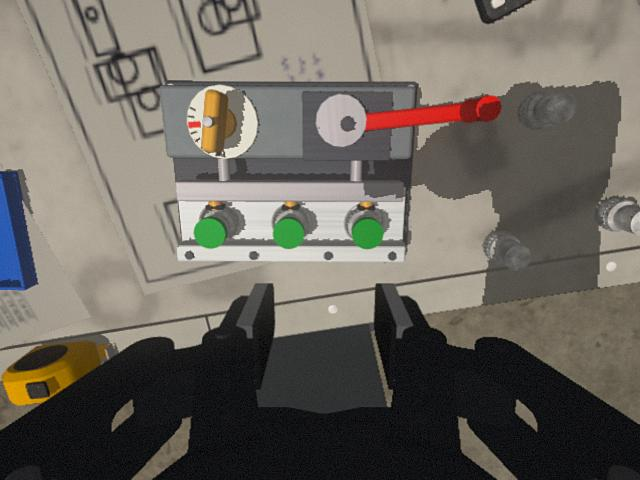

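Run:
```python
from h import *
import pickle
o,p,d=pickle.load(open("w1.pkl","rb"));c=pose("wrist",o);H=hsv(p);h,s,v=H[...,0],H[...,1],H[...,2]
P=[]
for b in blobs((h>45)&(h<80)&(s>150)&(v>80),50): X=onz(c,b[0],.063);P.append(X);print("green",b[0],b[1],X.round(4))
y=P[0]-P[2];print("yaw",np.degrees(np.arctan2(y[1],y[0]))-90,np.linalg.norm(y))
for b in blobs(((h<5)|(h>175))&(s>180)&(v>90),50): print("red",b)
hg=onz(c,(347.5,124),.062);
print("hinge",hg.round(4),"post",onz(c,(488,108),.098).round(4))
for b in blobs((h>12)&(h<24)&(s>120)&(v>90),50): print("brass",b,onz(c,b[0],.09).round(4),d[int(b[0][1]),int(b[0][0])])
z=cv2.resize(p[75:175,150:283],None,fx=6,fy=6,interpolation=2);cv2.imwrite("pics/w1n.png",z[:,:,::-1])
z=cv2.resize(p[85:160,300:510],None,fx=3.8,fy=3.8,interpolation=2);cv2.imwrite("pics/w1l.png",z[:,:,::-1])
# depth check
for uv in [(347,124),(488,108),(208,122),(288,233),(225,232)]:
    dd=d[uv[1],uv[0]];i,R,t=c;n=cv2.undistortPoints(np.array([[uv]],float),i['camera_matrix'],np.array(i['D'])).ravel();print(uv,(R.T@(np.array([n[0],n[1],1])*dd-t)).round(4))
```

```text
green [209.3 232.8] 701 [0.476  0.0226 0.063 ]
green [288.2 233.1] 693 [ 0.4638 -0.0459  0.063 ]
green [367.2 233.3] 711 [ 0.4517 -0.1147  0.063 ]
yaw -10.021382768938665 0.1394753876767824
red (array([436.1, 114. ]), np.int32(2388), array([365,  95, 136,  36], dtype=int32))
red (array([194.1, 124. ]), np.int32(52), array([189, 122,  11,   5], dtype=int32))
hinge [ 0.5461 -0.112   0.062 ] post [ 0.5392 -0.2111  0.098 ]
brass (array([215.4, 122. ]), np.int32(1134), array([202,  90,  34,  62], dtype=int32)) [ 0.5642 -0.0131  0.09  ] 0.28892428
brass (array([214. , 203.3]), np.int32(52), array([209, 201,  12,   6], dtype=int32)) [0.5045 0.0034 0.09  ] 0.35071304
brass (array([290. , 203.7]), np.int32(51), array([284, 202,  13,   5], dtype=int32)) [ 0.4939 -0.056   0.09  ] 0.35031238
brass (array([365.6, 204.1]), np.int32(58), array([360, 202,  13,   6], dtype=int32)) [ 0.4833 -0.1151  0.09  ] 0.35095316
brass (array([ 43.8, 376.1]), np.int32(2291), array([  1, 341,  94,  65], dtype=int32)) [0.3781 0.1903 0.09  ] 0.38220248
brass (array([ 40. , 347.2]), np.int32(53), array([ 29, 344,  27,   9], dtype=int32)) [0.4063 0.1833 0.09  ] 0.4289027
brass (array([101.8, 350.4]), np.int32(106), array([ 97, 344,  13,  15], dtype=int32)) [0.3937 0.1322 0.09  ] 0.43957275
(347, 124) [ 0.5462 -0.1113  0.067 ]
(488, 108) [ 0.5392 -0.211   0.0982]
(208, 122) [ 0.5647 -0.0095  0.0966]
(288, 233) [ 0.4639 -0.0458  0.0629]
(225, 232) [0.4738 0.0096 0.0606]
```

View pics/w1n.png

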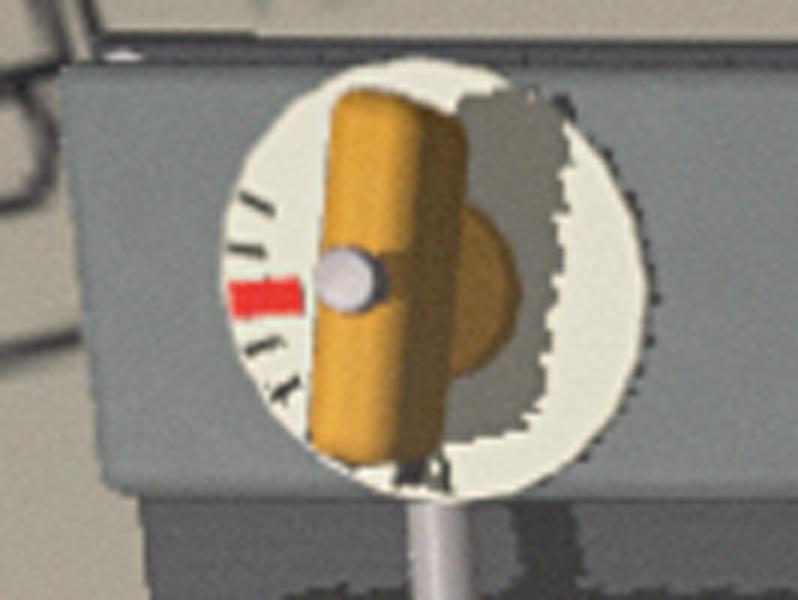

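View pics/w1l.png

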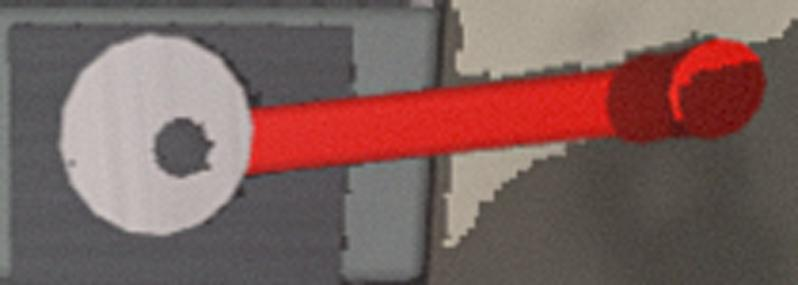

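Run:
```python
from h import *
print(bot.get_obs()['joint_pos'].round(3))
```

```text
[-1.750e-01  2.060e-01  6.000e-03  1.372e+00  3.000e-03  3.141e+00]
```

>>> {"op": "step_arm", "data": {
  "series": [
    {"x": 6.0,"y": -12.8,"z": 0,"twist": 0,"jaw": 5.0},
    {"x": 6.0,"y": -12.8,"z": 0,"twist": 0,"jaw": 5.0},
    {"x": 6.0,"y": -12.8,"z": 0,"twist": 0,"jaw": 5.0},
    {"x": 6.0,"y": -12.8,"z": -4,"twist": 0,"jaw": 5.0},
    {"x": 6.0,"y": -12.8,"z": -8,"twist": 0,"jaw": 5.0},
    {"x": 6.0,"y": -12.8,"z": -11,"twist": 0,"jaw": 5.0},
    {"x": 6.0,"y": -12.8,"z": -13,"twist": 0,"jaw": 5.0},
    {"x": 6.0,"y": -12.8,"z": -13,"twist": 0,"jaw": 5.0}
  ]
}}

```text
clock: 2.25
eef_pos: [0.5337, -0.2119, 0.1136]
tool_rot: [-0.541, -0.458, 0.544, -0.449]
ft_force: [-1.1, 0.0, -0.3]
grip_width: 0.0498
```

Run:
```python
from h import *
o=bot.get_obs();p,d=bot.camera("wrist");cv2.imwrite("pics/w2.png",p[:,:,::-1])
c=pose("wrist",o);H=hsv(p);h,s,v=H[...,0],H[...,1],H[...,2]
print(o['joint_pos'].round(3),o['eef_pos'],proj(c,o['eef_pos']+[0,0,.0]))
```

```text
[-0.38   0.469  0.021  1.135  0.003  2.94 ] [ 0.53369434 -0.21191477  0.11355932] [327.574222   300.73396618]
```

View pics/w2.png

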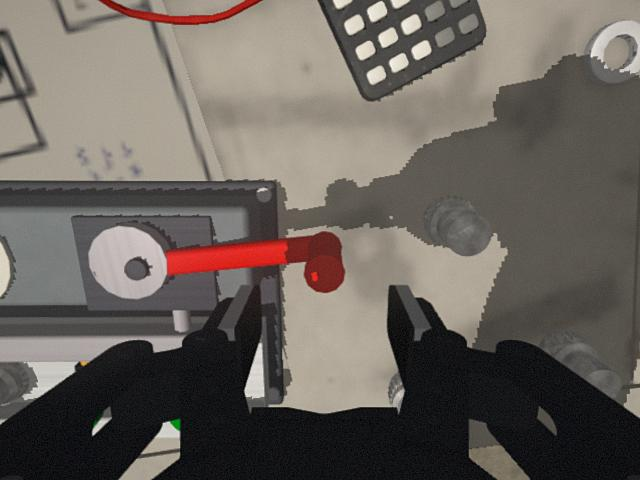

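>>> {"op": "step_arm", "data": {
  "series": [
    {"x": 0.6,"y": 0.1,"z": -2.5,"twist": 0,"jaw": 5.0},
    {"x": 0.6,"y": 0.1,"z": -4.5,"twist": 0,"jaw": 5.0},
    {"x": 0.6,"y": 0.1,"z": -4.5,"twist": 0,"jaw": 5.0},
    {"x": 0.6,"y": 0.1,"z": -4.5,"twist": 0,"jaw": 1.0},
    {"x": 0.6,"y": 0.1,"z": -4.5,"twist": 0,"jaw": 1.0},
    {"x": 0.6,"y": 0.1,"z": -4.5,"twist": 0,"jaw": 1.0},
    {"x": 0.6,"y": 0.1,"z": -4.5,"twist": 0,"jaw": 1.0},
    {"x": 0.6,"y": 0.1,"z": -4.5,"twist": 0,"jaw": 1.0},
    {"x": 0.6,"y": 0.1,"z": -4.5,"twist": 0,"jaw": 1.0}
  ]
}}

```text
clock: 3.05
eef_pos: [0.5431, -0.2136, 0.0743]
tool_rot: [-0.542, -0.454, 0.543, -0.453]
ft_force: [-0.4, -5.1, 3.6]
grip_width: 0.0161
```

```bash
cat > arc.py <<'E'
import numpy as np
def arc(h,p0,a0,a1,st,cur):
    # lever angle world deg from a0 to a1; p0 cur grip pos
    r=.0997
    for a in np.r_[np.arange(a0,a1,st)[1:],a1]:
        t=h+r*np.array([np.cos(np.radians(a)),np.sin(np.radians(a))])
        print(round(a-a0,1),((t-cur)*100).round(2))
E
python3 - <<'E'
import sys;sys.path.insert(0,'.')
from arc import *
h=np.array([.5462,-.1115])
arc(h,0,-94,-8,7,np.array([.5431,-.2136]))
E
```

```text
7 [0.83 0.25]
14 [2.04 0.39]
21 [3.22 0.68]
28 [4.37 1.1 ]
35 [5.44 1.66]
42 [6.45 2.35]
49 [7.36 3.16]
56 [8.17 4.07]
63 [8.86 5.08]
70 [9.42 6.15]
77 [9.84 7.3 ]
84 [10.13  8.48]
86 [10.18  8.82]
```

>>> {"op": "step_arm", "data": {
  "series": [
    {"x": 0.8,"y": 0.2,"z": 0,"twist": 6,"jaw": 1.0},
    {"x": 2.0,"y": 0.4,"z": 0,"twist": 12,"jaw": 1.0},
    {"x": 3.2,"y": 0.7,"z": 0,"twist": 18,"jaw": 1.0},
    {"x": 4.4,"y": 1.1,"z": 0,"twist": 25,"jaw": 1.0},
    {"x": 5.4,"y": 1.7,"z": 0,"twist": 32,"jaw": 1.0},
    {"x": 6.4,"y": 2.4,"z": 0,"twist": 39,"jaw": 1.0},
    {"x": 7.4,"y": 3.2,"z": 0,"twist": 46,"jaw": 1.0},
    {"x": 8.2,"y": 4.1,"z": 0,"twist": 53,"jaw": 1.0},
    {"x": 8.2,"y": 4.1,"z": 0,"twist": 53,"jaw": 1.0}
  ]
}}

```text
clock: 3.8
eef_pos: [0.6271, -0.1739, 0.0758]
tool_rot: [0.28, 0.647, -0.283, 0.65]
ft_force: [-0.1, -8.6, 0.4]
grip_width: 0.0156
```

>>> {"op": "step_arm", "data": {
  "series": [
    {"x": 0.55,"y": 1.2,"z": 0,"twist": 6,"jaw": 1.0},
    {"x": 1.0,"y": 2.1,"z": 0,"twist": 12,"jaw": 1.0},
    {"x": 1.3,"y": 2.9,"z": 0,"twist": 18,"jaw": 1.0},
    {"x": 1.6,"y": 3.7,"z": 0,"twist": 23,"jaw": 1.0},
    {"x": 1.7,"y": 4.3,"z": 0,"twist": 27,"jaw": 1.0},
    {"x": 1.7,"y": 4.7,"z": 0,"twist": 27,"jaw": 1.0},
    {"x": 1.7,"y": 4.7,"z": 0,"twist": 27,"jaw": 1.0}
  ]
}}

```text
clock: 4.38
eef_pos: [0.646, -0.1295, 0.0771]
tool_rot: [0.118, 0.693, -0.125, 0.7]
ft_force: [3.0, -7.5, -4.1]
grip_width: 0.0157
```

>>> {"op": "step_arm", "data": {
  "series": [
    {"x": 0.1,"y": 0.4,"z": 0,"twist": 0,"jaw": 1.0},
    {"x": 0.1,"y": 0.8,"z": 0,"twist": 0,"jaw": 1.0},
    {"x": 0.1,"y": 0.8,"z": 0,"twist": 0,"jaw": 1.0}
  ]
}}

```text
clock: 4.63
eef_pos: [0.6478, -0.1238, 0.0776]
tool_rot: [0.118, 0.692, -0.128, 0.701]
ft_force: [1.9, -7.7, -5.4]
grip_width: 0.0156
```

>>> {"op": "step_arm", "data": {
  "series": [
    {"x": 0.0,"y": 0.4,"z": 0,"twist": 0,"jaw": 1.0},
    {"x": 0.0,"y": 0.8,"z": 0,"twist": 0,"jaw": 1.0},
    {"x": 0.0,"y": 0.8,"z": 0,"twist": 0,"jaw": 1.0}
  ]
}}

```text
clock: 4.88
eef_pos: [0.6487, -0.1217, 0.0783]
tool_rot: [0.115, 0.69, -0.133, 0.702]
ft_force: [0.7, -15.8, -5.3]
grip_width: 0.0161
```

>>> {"op": "step_arm", "data": {
  "series": [
    {"x": 0,"y": -0.8,"z": 0,"twist": 0,"jaw": 4.0},
    {"x": 0,"y": -0.4,"z": 0,"twist": 0,"jaw": 4.0},
    {"x": 0,"y": -0.4,"z": 0,"twist": 0,"jaw": 4.0},
    {"x": 0,"y": -0.4,"z": 4,"twist": 0,"jaw": 4.0},
    {"x": 0,"y": -0.4,"z": 8,"twist": 7,"jaw": 4.0},
    {"x": -4,"y": -0.4,"z": 12,"twist": 14,"jaw": 4.0},
    {"x": -8,"y": 0,"z": 14,"twist": 21,"jaw": 4.0},
    {"x": -12,"y": 2,"z": 16,"twist": 28,"jaw": 4.0},
    {"x": -16,"y": 4,"z": 17,"twist": 35,"jaw": 4.0},
    {"x": -16,"y": 6,"z": 17,"twist": 42,"jaw": 4.0}
  ]
}}

```text
clock: 5.72
eef_pos: [0.4864, -0.0619, 0.2509]
tool_rot: [-0.141, 0.684, 0.129, 0.704]
ft_force: [0.4, 0.7, 1.3]
grip_width: 0.0403
```

Run:
```python
from h import *
o,a,M=fly();print(o['joint_pos'].round(3),o['eef_pos'],a);print(M.round(3))
p,d=bot.camera("scene");cv2.imwrite("pics/s3.png",cv2.resize(p[200:350,230:430],None,fx=4,fy=4)[:,:,::-1])
```

```text
[-0.121  0.188 -0.011  1.34  -0.009  1.066] [ 0.48640277 -0.06188249  0.25085694] 22.015233803713947
[[ 0.03  -0.374  0.927]
 [-0.013  0.927  0.375]
 [-0.999 -0.023  0.023]]
```

View pics/s3.png

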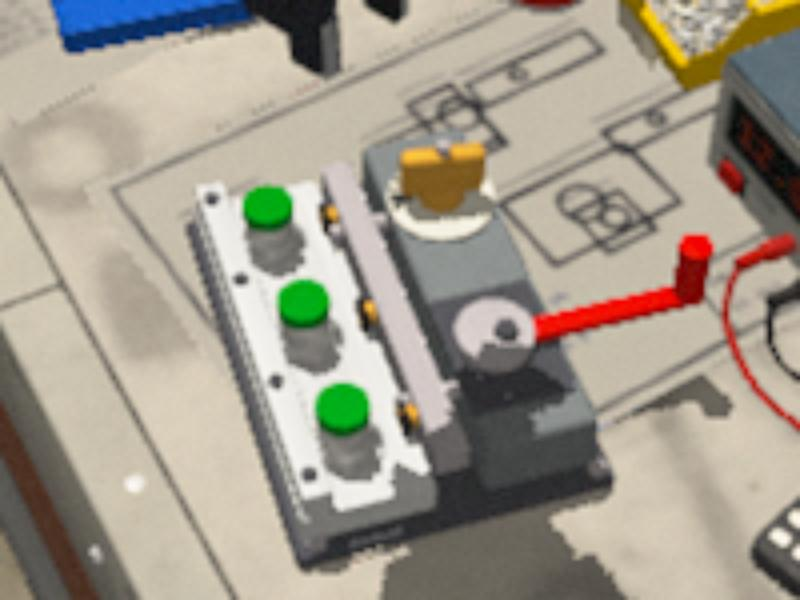

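>>> {"op": "step_arm", "data": {
  "series": [
    {"x": -1.0,"y": 4,"z": 0,"twist": 7,"jaw": 5.0},
    {"x": -1.0,"y": 8.5,"z": 0,"twist": 14,"jaw": 5.0},
    {"x": -1.0,"y": 8.5,"z": 0,"twist": 21,"jaw": 5.0},
    {"x": -1.0,"y": 8.5,"z": 0,"twist": 28,"jaw": 5.0},
    {"x": -1.0,"y": 8.5,"z": 0,"twist": 35,"jaw": 5.0},
    {"x": -1.0,"y": 8.5,"z": 0,"twist": 42,"jaw": 5.0},
    {"x": -1.0,"y": 8.5,"z": 0,"twist": 49,"jaw": 5.0},
    {"x": -1.0,"y": 8.5,"z": 0,"twist": 56,"jaw": 5.0},
    {"x": -1.0,"y": 8.5,"z": 0,"twist": 58,"jaw": 5.0},
    {"x": -1.0,"y": 8.5,"z": 0,"twist": 58,"jaw": 5.0}
  ]
}}

```text
clock: 6.6
eef_pos: [0.4729, 0.0296, 0.2527]
tool_rot: [-0.457, 0.529, 0.458, 0.55]
ft_force: [-0.1, -0.1, 0.1]
grip_width: 0.0501
```

Run:
```python
from h import *
o,a,M=fly();print(o['joint_pos'].round(3),o['eef_pos'],a,M[:,0].round(3))
p,d=bot.camera("wrist");cv2.imwrite("pics/w4.png",p[:,:,::-1])
c=pose("wrist",o);H=hsv(p);h,s,v=H[...,0],H[...,1],H[...,2]
for b in blobs((h>45)&(h<80)&(s>150)&(v>80),50): print("green",b[0],b[1],onz(c,b[0],.063).round(4))
s0=cv2.imread("pics/scene0.png")[:,:,::-1].copy();c=pose("scene");H=hsv(s0)
m=((H[...,0]>105)&(H[...,0]<125)&(H[...,1]>120)&(H[...,2]>50)).astype(np.uint8);m[:150]=0;m[220:]=0
q=max(cv2.findContours(m,0,1)[0],key=cv2.contourArea)[:,0]
X=np.array([onz(c,u,.02)[:2] for u in q]);r=cv2.minAreaRect((X*1000).astype(np.float32));print(r, cv2.boxPoints(r))
print("post",onz(c,(403.7,260.5),.098))
```

```text
[ 0.05   0.162 -0.039  1.347  0.02   0.214] [0.47285674 0.02961433 0.25267636] 80.60618276670851 [ 0.022  0.021 -1.   ]
green [150.2 197.9] 61 [ 0.4404 -0.1105  0.063 ]
green [231.7 205.5] 422 [ 0.4585 -0.0436  0.063 ]
green [310.2 211.4] 709 [0.4752 0.0229 0.063 ]
((515.249755859375, 305.017578125), (195.71092224121094, 118.50601959228516), 79.0186538696289) [[438.44128 220.241  ]
 [554.77734 197.66684]
 [592.0582  389.79416]
 [475.72217 412.36832]]
post [ 0.64797438 -0.13168284  0.098     ]
```

View pics/w4.png

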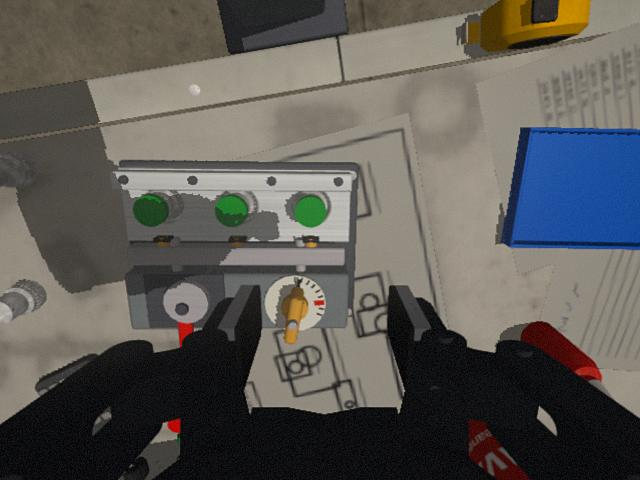

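>>> {"op": "step_arm", "data": {
  "series": [
    {"x": 0.3,"y": -0.7,"z": -4,"twist": 0,"jaw": 5.0},
    {"x": 0.3,"y": -0.7,"z": -8,"twist": 0,"jaw": 5.0},
    {"x": 0.3,"y": -0.7,"z": -12,"twist": 0,"jaw": 5.0},
    {"x": 0.3,"y": -0.7,"z": -15,"twist": 0,"jaw": 5.0},
    {"x": 0.3,"y": -0.7,"z": -16,"twist": 0,"jaw": 5.0},
    {"x": 0.3,"y": -0.7,"z": -16,"twist": 0,"jaw": 5.0},
    {"x": 0.3,"y": -0.7,"z": -16,"twist": 0,"jaw": 5.0}
  ]
}}

```text
clock: 7.23
eef_pos: [0.4756, 0.0228, 0.0925]
tool_rot: [-0.456, 0.529, 0.458, 0.55]
ft_force: [1.3, 0.4, -0.3]
grip_width: 0.0499
```

Run:
```python
from h import *
s0=cv2.imread("pics/scene0.png")[:,:,::-1].copy();c=pose("scene");H=hsv(s0)
for u in [(328,186),(331,143)]: print(onz(c,u,.0).round(3),onz(c,u,.128).round(3))
print(-c[1].T@c[2])
o,a,M=fly();print(o['eef_pos'],M[:,0].round(3))
```

```text
[0.67  0.237 0.   ] [0.602 0.11  0.128]
[0.763 0.394 0.   ] [0.682 0.245 0.128]
[ 0.17527169 -0.67750229  0.92238351]
[0.475643   0.02280853 0.09251494] [ 0.021  0.021 -1.   ]
```

>>> {"op": "step_arm", "data": {
  "series": [
    {"x": 0,"y": 0,"z": -3,"twist": 0,"jaw": 5.0},
    {"x": 0,"y": 0,"z": -5.0,"twist": 0,"jaw": 5.0},
    {"x": 0,"y": 0,"z": -5.5,"twist": 0,"jaw": 5.0},
    {"x": 0,"y": 0,"z": -5.5,"twist": 0,"jaw": 5.0},
    {"x": 0,"y": 0,"z": -5.5,"twist": 0,"jaw": 1.5},
    {"x": 0,"y": 0,"z": -5.5,"twist": 0,"jaw": 1.5},
    {"x": 0,"y": 0,"z": -5.5,"twist": 0,"jaw": 1.5},
    {"x": 0,"y": 0,"z": -5.5,"twist": 0,"jaw": 1.5},
    {"x": 0,"y": 0,"z": -5.5,"twist": 0,"jaw": 1.5}
  ]
}}

```text
clock: 7.98
eef_pos: [0.4776, 0.0226, 0.0398]
tool_rot: [-0.457, 0.528, 0.457, 0.551]
ft_force: [-0.5, -1.0, 5.9]
grip_width: 0.0255
```

>>> {"op": "step_arm", "data": {
  "series": [
    {"x": 0,"y": 0,"z": 3,"twist": 0,"jaw": 1.5},
    {"x": 0,"y": 0,"z": 7,"twist": 0,"jaw": 1.5},
    {"x": 0,"y": 0,"z": 10,"twist": 0,"jaw": 1.5},
    {"x": 0.5,"y": 4,"z": 12,"twist": 0,"jaw": 1.5},
    {"x": 0.7,"y": 8,"z": 12,"twist": 0,"jaw": 1.5},
    {"x": 0.9,"y": 12,"z": 12,"twist": 0,"jaw": 1.5},
    {"x": 1.1,"y": 16,"z": 12,"twist": 0,"jaw": 1.5},
    {"x": 1.3,"y": 20,"z": 12,"twist": 0,"jaw": 1.5},
    {"x": 1.5,"y": 24,"z": 12,"twist": 0,"jaw": 1.5},
    {"x": 1.7,"y": 28,"z": 12,"twist": 0,"jaw": 1.5}
  ]
}}

```text
clock: 8.82
eef_pos: [0.4943, 0.3047, 0.1607]
tool_rot: [-0.457, 0.528, 0.457, 0.552]
ft_force: [-0.1, -0.4, -1.3]
grip_width: 0.0252
```

Run:
```python
from h import *
o,a,M=fly();print(o['eef_pos'],a)
p,d=bot.camera("wrist");cv2.imwrite("pics/w5.png",p[:,:,::-1])
c=pose("wrist",o)
H=hsv(p)
m=((H[...,0]>105)&(H[...,0]<125)&(H[...,1]>120)&(H[...,2]>50)).astype(np.uint8)
q=max(cv2.findContours(m,0,1)[0],key=cv2.contourArea)
print(cv2.approxPolyDP(q,6,True)[:,0].tolist())
for u in cv2.approxPolyDP(q,6,True)[:,0]: print(u,onz(c,u.astype(float),.02).round(3))
```

```text
[0.49432338 0.3047225  0.16065795] 80.4899833627958
[[216, 163], [224, 311], [249, 312], [303, 255], [328, 249], [400, 313], [443, 313], [460, 168]]
[216 163] [0.44 0.24 0.02]
[224 311] [0.556 0.218 0.02 ]
[249 312] [0.56  0.237 0.02 ]
[303 255] [0.52  0.289 0.02 ]
[328 249] [0.518 0.309 0.02 ]
[400 313] [0.583 0.358 0.02 ]
[443 313] [0.589 0.393 0.02 ]
[460 168] [0.473 0.414 0.02 ]
```

View pics/w5.png

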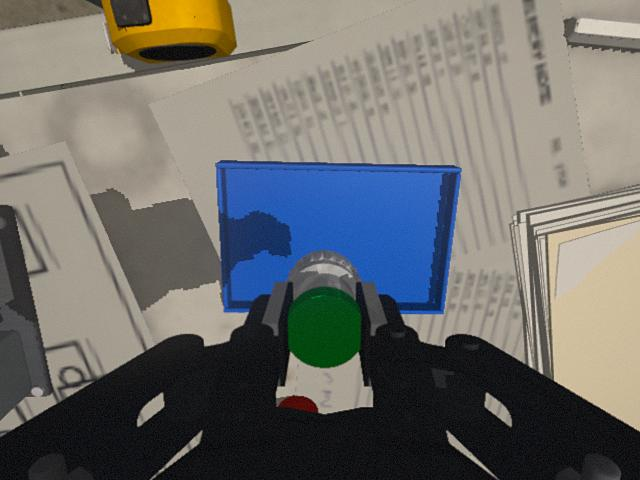

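>>> {"op": "step_arm", "data": {
  "series": [
    {"x": 0.3,"y": 3.5,"z": 0,"twist": 0,"jaw": 1.5},
    {"x": 0.3,"y": 7.0,"z": -1,"twist": 0,"jaw": 1.5},
    {"x": 0.3,"y": 7.0,"z": -5,"twist": 0,"jaw": 1.5},
    {"x": 0.3,"y": 7.0,"z": -9,"twist": 0,"jaw": 1.5},
    {"x": 0.3,"y": 7.0,"z": -11.5,"twist": 0,"jaw": 1.5},
    {"x": 0.3,"y": 7.0,"z": -12.5,"twist": 0,"jaw": 1.5},
    {"x": 0.3,"y": 7.0,"z": -12.9,"twist": 0,"jaw": 1.5},
    {"x": 0.3,"y": 7.0,"z": -12.9,"twist": 0,"jaw": 1.5},
    {"x": 0.3,"y": 7.0,"z": -12.9,"twist": 0,"jaw": 1.5}
  ]
}}

```text
clock: 9.62
eef_pos: [0.4993, 0.3838, 0.0339]
tool_rot: [-0.457, 0.523, 0.46, 0.554]
ft_force: [0.9, 0.6, -1.6]
grip_width: 0.025
```

>>> {"op": "step_arm", "data": {
  "series": [
    {"x": 0,"y": -0.8,"z": -0.1,"twist": 0,"jaw": 1.5},
    {"x": 0,"y": -0.8,"z": -0.2,"twist": 0,"jaw": 1.5},
    {"x": 0,"y": -0.8,"z": -0.3,"twist": 0,"jaw": 1.5}
  ]
}}

```text
clock: 9.87
eef_pos: [0.5006, 0.3758, 0.0328]
tool_rot: [-0.457, 0.522, 0.46, 0.555]
ft_force: [-0.7, 1.3, -2.6]
grip_width: 0.0252
```

>>> {"op": "step_arm", "data": {
  "series": [
    {"x": 0,"y": 0,"z": -0.3,"twist": 0,"jaw": 1.5},
    {"x": 0,"y": 0,"z": -0.4,"twist": 0,"jaw": 1.5},
    {"x": 0,"y": 0,"z": -0.4,"twist": 0,"jaw": 1.5},
    {"x": 0,"y": 0,"z": -0.4,"twist": 0,"jaw": 1.5}
  ]
}}

```text
clock: 10.2
eef_pos: [0.5012, 0.376, 0.0295]
tool_rot: [-0.457, 0.521, 0.459, 0.556]
ft_force: [0.5, -0.8, 3.1]
grip_width: 0.0249
```

Contact; release, rise, and go to pocket 1.

>>> {"op": "step_arm", "data": {
  "series": [
    {"x": 0,"y": 0,"z": 0,"twist": 0,"jaw": 4.5},
    {"x": 0,"y": 0,"z": 0,"twist": 0,"jaw": 4.5},
    {"x": 0,"y": 0,"z": 0,"twist": 0,"jaw": 4.5},
    {"x": 0,"y": 0,"z": 4,"twist": 0,"jaw": 4.5},
    {"x": 0,"y": 0,"z": 8,"twist": 0,"jaw": 4.5},
    {"x": 0,"y": 0,"z": 12,"twist": 0,"jaw": 4.5},
    {"x": 0,"y": -4,"z": 13,"twist": 0,"jaw": 4.5},
    {"x": -1,"y": -8,"z": 13,"twist": 0,"jaw": 4.5},
    {"x": -2,"y": -12,"z": 13,"twist": 0,"jaw": 4.5},
    {"x": -3,"y": -16,"z": 13,"twist": 0,"jaw": 4.5}
  ]
}}

```text
clock: 11.03
eef_pos: [0.4707, 0.2148, 0.1598]
tool_rot: [-0.457, 0.521, 0.459, 0.556]
ft_force: [1.0, -0.3, -0.0]
grip_width: 0.045
```

Run:
```python
from h import *
o,a,M=fly();print(o['eef_pos'],a,M[:,0].round(3))
p,d=bot.camera("wrist");cv2.imwrite("pics/w6.png",p[:,:,::-1])
c=pose("wrist",o);H=hsv(p);h,s,v=H[...,0],H[...,1],H[...,2]
for b in blobs((h>45)&(h<80)&(s>150)&(v>80),50): print("green",b[0],b[1],onz(c,b[0],.063).round(4),onz(c,b[0],.052).round(4))
```

```text
[0.47069872 0.21483777 0.15982816] 80.87391410727825 [ 0.036  0.034 -0.999]
green [556.9 234.4] 1206 [0.4967 0.3709 0.063 ] [0.5012 0.3778 0.052 ]
```

View pics/w6.png

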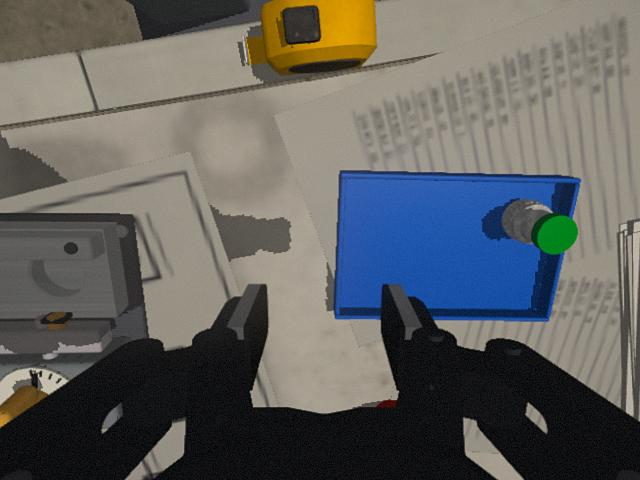

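>>> {"op": "step_arm", "data": {
  "series": [
    {"x": 0,"y": -4,"z": 0,"twist": 0,"jaw": 5.0},
    {"x": -0.2,"y": -8,"z": 0,"twist": 0,"jaw": 5.0},
    {"x": -0.3,"y": -12,"z": 0,"twist": 0,"jaw": 5.0},
    {"x": -0.4,"y": -16,"z": 0,"twist": 0,"jaw": 5.0},
    {"x": -0.5,"y": -20,"z": 0,"twist": 0,"jaw": 5.0},
    {"x": -0.6,"y": -24,"z": 0,"twist": 0,"jaw": 5.0},
    {"x": -0.6,"y": -26,"z": -2,"twist": 0,"jaw": 5.0},
    {"x": -0.6,"y": -26,"z": -5,"twist": 0,"jaw": 5.0},
    {"x": -0.6,"y": -26,"z": -6.5,"twist": 0,"jaw": 5.0},
    {"x": -0.6,"y": -26,"z": -6.5,"twist": 0,"jaw": 5.0}
  ]
}}

```text
clock: 11.92
eef_pos: [0.4576, -0.0529, 0.0903]
tool_rot: [-0.454, 0.528, 0.459, 0.552]
ft_force: [0.2, 0.0, 0.4]
grip_width: 0.05
```

>>> {"op": "step_arm", "data": {
  "series": [
    {"x": 0,"y": 0,"z": 0,"twist": 0,"jaw": 5.0},
    {"x": 0,"y": 0,"z": 0,"twist": 0,"jaw": 5.0}
  ]
}}

```text
clock: 12.08
eef_pos: [0.4578, -0.0526, 0.0906]
tool_rot: [-0.454, 0.527, 0.459, 0.552]
ft_force: [-0.4, -0.2, 0.8]
grip_width: 0.0503
```

Run:
```python
from h import *
o,a,M=fly();print(o['joint_vel'].round(3),o['eef_pos'],a,M[:,0].round(3))
p,d=bot.camera("wrist");cv2.imwrite("pics/w7.png",p[:,:,::-1])
c=pose("wrist",o);H=hsv(p);h,s,v=H[...,0],H[...,1],H[...,2]
for b in blobs((h>45)&(h<80)&(s>150)&(v>80),50): print("green",b[0],b[1],onz(c,b[0],.063).round(4))
```

```text
[ 0.006 -0.016  0.017 -0.002 -0.    -0.001] [ 0.45781454 -0.05255986  0.09062251] 80.46086535715911 [ 0.022  0.028 -0.999]
green [334.6 263.1] 80 [ 0.4512 -0.0441  0.063 ]
```

View pics/w7.png

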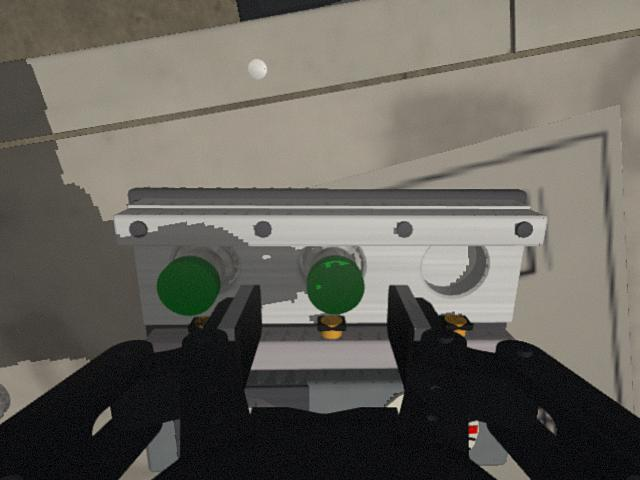

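```bash
cat >> h.py <<'E'
def caps(save=None,zz=.063,vmin=40,amin=200):
    o,a,M=fly();p,d=bot.camera("wrist")
    if save: cv2.imwrite(f"pics/{save}.png",p[:,:,::-1])
    c=pose("wrist",o);H=hsv(p);h,s,v=H[...,0],H[...,1],H[...,2]
    print("tcp",o['eef_pos'].round(4),"jawang",round(a,1),M[:,0].round(3),"gp at z",(o['eef_pos']-.019*M[:,0]).round(4))
    m=cv2.morphologyEx(((h>45)&(h<80)&(s>130)&(v>vmin)).astype(np.uint8),cv2.MORPH_CLOSE,np.ones((5,5)))
    for b in blobs(m>0,amin): print("green",b[0],b[1],onz(c,b[0],zz).round(4))
E
python3 - <<'E'
from h import *
caps()
E
```

```text
tcp [ 0.4584 -0.0525  0.0911] jawang 80.5 [ 0.024  0.028 -0.999] gp at z [ 0.4579 -0.0531  0.1101]
green [188.2 283.9] 2819 [ 0.45   -0.1136  0.063 ]
green [334.5 285.1] 2323 [ 0.463  -0.0459  0.063 ]
```

>>> {"op": "step_arm", "data": {
  "series": [
    {"x": 0.6,"y": 0.7,"z": 0,"twist": 0,"jaw": 5.0},
    {"x": 0.6,"y": 0.7,"z": -2.5,"twist": 0,"jaw": 5.0},
    {"x": 0.6,"y": 0.7,"z": -5,"twist": 0,"jaw": 5.0},
    {"x": 0.6,"y": 0.7,"z": -5.3,"twist": 0,"jaw": 5.0},
    {"x": 0.6,"y": 0.7,"z": -5.3,"twist": 0,"jaw": 1.5},
    {"x": 0.6,"y": 0.7,"z": -5.3,"twist": 0,"jaw": 1.5},
    {"x": 0.6,"y": 0.7,"z": -5.3,"twist": 0,"jaw": 1.5},
    {"x": 0.6,"y": 0.7,"z": -5.3,"twist": 0,"jaw": 1.5},
    {"x": 0.6,"y": 0.7,"z": -5.3,"twist": 0,"jaw": 1.5}
  ]
}}

```text
clock: 12.93
eef_pos: [0.466, -0.0455, 0.0397]
tool_rot: [-0.455, 0.526, 0.458, 0.553]
ft_force: [0.9, 1.0, 3.0]
grip_width: 0.0247
```

>>> {"op": "step_arm", "data": {
  "series": [
    {"x": 0,"y": 0,"z": 4,"twist": 0,"jaw": 1.5},
    {"x": 0,"y": 0,"z": 8,"twist": 0,"jaw": 1.5},
    {"x": 0,"y": 2,"z": 11,"twist": 0,"jaw": 1.5},
    {"x": 1,"y": 6,"z": 11,"twist": 0,"jaw": 1.5},
    {"x": 2,"y": 10,"z": 11,"twist": 0,"jaw": 1.5},
    {"x": 3,"y": 14,"z": 11,"twist": 0,"jaw": 1.5},
    {"x": 4,"y": 18,"z": 11,"twist": 0,"jaw": 1.5},
    {"x": 5,"y": 22,"z": 11,"twist": 0,"jaw": 1.5},
    {"x": 6,"y": 26,"z": 11,"twist": 0,"jaw": 1.5},
    {"x": 7,"y": 30,"z": 11,"twist": 0,"jaw": 1.5}
  ]
}}

```text
clock: 13.77
eef_pos: [0.5359, 0.2564, 0.1499]
tool_rot: [-0.455, 0.526, 0.458, 0.553]
ft_force: [1.4, 0.0, -1.9]
grip_width: 0.0251
```

>>> {"op": "step_arm", "data": {
  "series": [
    {"x": 0.6,"y": 3,"z": 0,"twist": 0,"jaw": 1.5},
    {"x": 0.6,"y": 5.0,"z": 0,"twist": 0,"jaw": 1.5},
    {"x": 0.6,"y": 5.0,"z": 0,"twist": 0,"jaw": 1.5},
    {"x": 0.6,"y": 5.0,"z": 0,"twist": 0,"jaw": 1.5}
  ]
}}

```text
clock: 14.1
eef_pos: [0.5414, 0.3074, 0.1494]
tool_rot: [-0.456, 0.526, 0.458, 0.553]
ft_force: [-0.8, -0.4, -1.4]
grip_width: 0.0249
```

>>> {"op": "step_arm", "data": {
  "series": [
    {"x": 0,"y": 0.3,"z": -4,"twist": 0,"jaw": 1.5},
    {"x": 0,"y": 0.3,"z": -8,"twist": 0,"jaw": 1.5},
    {"x": 0,"y": 0.3,"z": -10.5,"twist": 0,"jaw": 1.5},
    {"x": 0,"y": 0.3,"z": -11.5,"twist": 0,"jaw": 1.5},
    {"x": 0,"y": 0.3,"z": -12.0,"twist": 0,"jaw": 1.5},
    {"x": 0,"y": 0.3,"z": -12.2,"twist": 0,"jaw": 1.5},
    {"x": 0,"y": 0.3,"z": -12.2,"twist": 0,"jaw": 1.5},
    {"x": 0,"y": 0.3,"z": -12.2,"twist": 0,"jaw": 1.5}
  ]
}}

```text
clock: 14.77
eef_pos: [0.5416, 0.3091, 0.0298]
tool_rot: [-0.456, 0.526, 0.458, 0.553]
ft_force: [-1.4, -1.8, 2.6]
grip_width: 0.0249
```

>>> {"op": "step_arm", "data": {
  "series": [
    {"x": 0,"y": 0,"z": 0,"twist": 0,"jaw": 4.5},
    {"x": 0,"y": 0,"z": 0,"twist": 0,"jaw": 4.5},
    {"x": 0,"y": 0,"z": 0,"twist": 0,"jaw": 4.5},
    {"x": 0,"y": 0,"z": 4,"twist": 0,"jaw": 4.5},
    {"x": 0,"y": 0,"z": 8,"twist": 0,"jaw": 4.5},
    {"x": 0,"y": 0,"z": 11,"twist": 0,"jaw": 4.5},
    {"x": -1,"y": -4,"z": 11,"twist": 0,"jaw": 4.5},
    {"x": -2,"y": -8,"z": 11,"twist": 0,"jaw": 4.5},
    {"x": -3,"y": -12,"z": 11,"twist": 0,"jaw": 5},
    {"x": -4,"y": -16,"z": 11,"twist": 0,"jaw": 5}
  ]
}}

```text
clock: 15.6
eef_pos: [0.5015, 0.1479, 0.1403]
tool_rot: [-0.456, 0.525, 0.458, 0.553]
ft_force: [0.8, -0.6, 0.5]
grip_width: 0.0497
```

>>> {"op": "step_arm", "data": {
  "series": [
    {"x": -1,"y": -4,"z": 0,"twist": 0,"jaw": 5},
    {"x": -2,"y": -8,"z": 0,"twist": 0,"jaw": 5},
    {"x": -3,"y": -12,"z": 0,"twist": 0,"jaw": 5},
    {"x": -4,"y": -16,"z": 0,"twist": 0,"jaw": 5},
    {"x": -4.4,"y": -20,"z": 0,"twist": 0,"jaw": 5},
    {"x": -4.6,"y": -24,"z": 0,"twist": 0,"jaw": 5},
    {"x": -4.8,"y": -26,"z": -2,"twist": 0,"jaw": 5},
    {"x": -4.8,"y": -26,"z": -5,"twist": 0,"jaw": 5},
    {"x": -4.8,"y": -26,"z": -5,"twist": 0,"jaw": 5}
  ]
}}

```text
clock: 16.35
eef_pos: [0.4502, -0.1129, 0.0866]
tool_rot: [-0.453, 0.527, 0.459, 0.553]
ft_force: [-0.7, 1.2, -1.2]
grip_width: 0.0501
```

Run:
```python
from h import *
caps("w8")
```

```text
tcp [ 0.4502 -0.1129  0.0866] jawang 80.4 [ 0.023  0.029 -0.999] gp at z [ 0.4498 -0.1134  0.1056]
green [315.7 284. ] 2537 [ 0.4507 -0.1147  0.063 ]
```

View pics/w8.png

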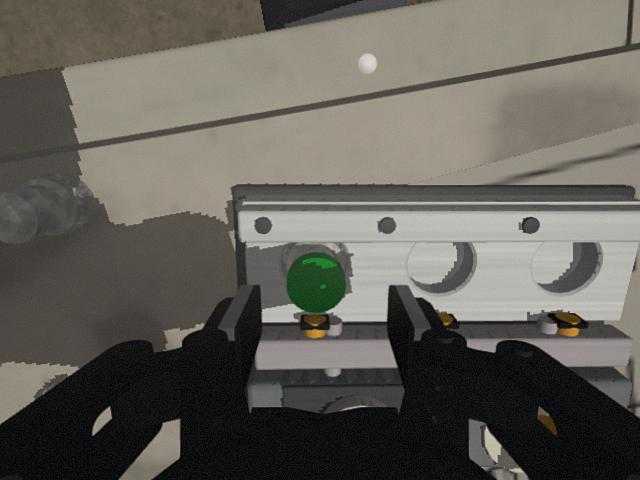

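>>> {"op": "step_arm", "data": {
  "series": [
    {"x": 0.1,"y": -0.1,"z": -2,"twist": 0,"jaw": 5.0},
    {"x": 0.1,"y": -0.1,"z": -4,"twist": 0,"jaw": 5.0},
    {"x": 0.1,"y": -0.1,"z": -4.9,"twist": 0,"jaw": 5.0},
    {"x": 0.1,"y": -0.1,"z": -4.9,"twist": 0,"jaw": 5.0},
    {"x": 0.1,"y": -0.1,"z": -4.9,"twist": 0,"jaw": 1.5},
    {"x": 0.1,"y": -0.1,"z": -4.9,"twist": 0,"jaw": 1.5},
    {"x": 0.1,"y": -0.1,"z": -4.9,"twist": 0,"jaw": 1.5},
    {"x": 0.1,"y": -0.1,"z": -4.9,"twist": 0,"jaw": 1.5},
    {"x": 0.1,"y": -0.1,"z": -4.9,"twist": 0,"jaw": 1.5}
  ]
}}

```text
clock: 17.15
eef_pos: [0.4534, -0.1134, 0.0411]
tool_rot: [-0.455, 0.526, 0.458, 0.553]
ft_force: [-1.0, -0.2, 7.1]
grip_width: 0.0246
```

Run:
```python
from h import *
# geometry of w8 pockets
import copy
i=bot.camera_info("wrist");p=cv2.imread("pics/w8.png")
cv2.imwrite("pics/w8z.png",cv2.resize(p[225:305,390:620],None,fx=3.4,fy=3.4,interpolation=2))
```

```text
(no output)
```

View pics/w8z.png

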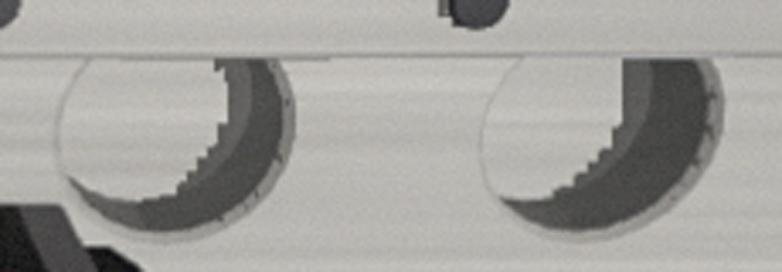

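Run:
```python
from h import *
q=np.array([-.453,.527,.459,.553]);q/=np.linalg.norm(q)
c=pose("wrist",{'eef_pos':np.array([.4502,-.1129,.0866]),'tool_rot':q})
for u in [(441.6,260.9),(567.2,260.3)]: print(onz(c,u,.030).round(4))
for u in [(406.2,261),(477,261)]: print(onz(c,u,.030).round(4))
P=np.array([[.476,.0226],[.4638,-.0459],[.4517,-.1147]])+.002*np.array([.985,-.174]);print(P)
```

```text
[ 0.4638 -0.0459  0.03  ]
[0.4759 0.0229 0.03  ]
[ 0.4603 -0.0653  0.03  ]
[ 0.4673 -0.0265  0.03  ]
[[ 0.47797   0.022252]
 [ 0.46577  -0.046248]
 [ 0.45367  -0.115048]]
```

>>> {"op": "step_arm", "data": {
  "series": [
    {"x": 0,"y": 0,"z": 4,"twist": 0,"jaw": 1.5},
    {"x": 0,"y": 0,"z": 8,"twist": 0,"jaw": 1.5},
    {"x": 0,"y": 2,"z": 11,"twist": 0,"jaw": 1.5},
    {"x": 0,"y": 6,"z": 11,"twist": 0,"jaw": 1.5},
    {"x": 0,"y": 10,"z": 11,"twist": 0,"jaw": 1.5},
    {"x": 1,"y": 14,"z": 11,"twist": 0,"jaw": 1.5},
    {"x": 1,"y": 18,"z": 11,"twist": 0,"jaw": 1.5},
    {"x": 1,"y": 22,"z": 11,"twist": 0,"jaw": 1.5},
    {"x": 2,"y": 26,"z": 11,"twist": 0,"jaw": 1.5},
    {"x": 2.3,"y": 30,"z": 11,"twist": 0,"jaw": 1.5}
  ]
}}

```text
clock: 17.98
eef_pos: [0.4768, 0.1888, 0.1517]
tool_rot: [-0.455, 0.525, 0.458, 0.554]
ft_force: [1.2, -0.3, -1.6]
grip_width: 0.0249
```

>>> {"op": "step_arm", "data": {
  "series": [
    {"x": 0,"y": 4,"z": 0,"twist": 0,"jaw": 1.5},
    {"x": 0,"y": 8,"z": 0,"twist": 0,"jaw": 1.5},
    {"x": 0,"y": 8,"z": 0,"twist": 0,"jaw": 1.5},
    {"x": 0,"y": 8,"z": 0,"twist": 0,"jaw": 1.5}
  ]
}}

```text
clock: 18.32
eef_pos: [0.4761, 0.2712, 0.1515]
tool_rot: [-0.457, 0.524, 0.459, 0.553]
ft_force: [-0.7, -0.8, -2.3]
grip_width: 0.0248
```

>>> {"op": "step_arm", "data": {
  "series": [
    {"x": 0,"y": -0.4,"z": -4,"twist": 0,"jaw": 1.5},
    {"x": 0,"y": -0.4,"z": -8,"twist": 0,"jaw": 1.5},
    {"x": 0,"y": -0.4,"z": -10.5,"twist": 0,"jaw": 1.5},
    {"x": 0,"y": -0.4,"z": -11.5,"twist": 0,"jaw": 1.5},
    {"x": 0,"y": -0.4,"z": -12.0,"twist": 0,"jaw": 1.5},
    {"x": 0,"y": -0.4,"z": -12.3,"twist": 0,"jaw": 1.5},
    {"x": 0,"y": -0.4,"z": -12.3,"twist": 0,"jaw": 1.5},
    {"x": 0,"y": -0.4,"z": -12.3,"twist": 0,"jaw": 1.5}
  ]
}}

```text
clock: 18.98
eef_pos: [0.477, 0.2663, 0.0307]
tool_rot: [-0.456, 0.524, 0.459, 0.554]
ft_force: [-2.1, -2.4, 3.0]
grip_width: 0.0249
```

>>> {"op": "step_arm", "data": {
  "series": [
    {"x": 0,"y": 0,"z": 0,"twist": 0,"jaw": 4.5},
    {"x": 0,"y": 0,"z": 0,"twist": 0,"jaw": 4.5},
    {"x": 0,"y": 0,"z": 0,"twist": 0,"jaw": 4.5},
    {"x": 0,"y": 0,"z": 4,"twist": 0,"jaw": 4.5},
    {"x": 0,"y": 0,"z": 8,"twist": 0,"jaw": 4.5},
    {"x": 0,"y": -2,"z": 12,"twist": 0,"jaw": 4.5},
    {"x": 0,"y": -6,"z": 16,"twist": 0,"jaw": 4.5},
    {"x": 0,"y": -10,"z": 20,"twist": 0,"jaw": 4.5},
    {"x": 0,"y": -14,"z": 22,"twist": 0,"jaw": 5},
    {"x": 0,"y": -18,"z": 22,"twist": 0,"jaw": 5}
  ]
}}

```text
clock: 19.82
eef_pos: [0.4788, 0.115, 0.2467]
tool_rot: [-0.458, 0.521, 0.458, 0.556]
ft_force: [1.4, -0.2, 0.1]
grip_width: 0.0499
```

>>> {"op": "step_arm", "data": {
  "series": [
    {"x": 0,"y": -4,"z": 0,"twist": 0,"jaw": 5},
    {"x": 0,"y": -8,"z": 0,"twist": 0,"jaw": 5},
    {"x": 0,"y": -12,"z": 0,"twist": 0,"jaw": 5},
    {"x": 0,"y": -16,"z": 0,"twist": 0,"jaw": 5},
    {"x": 0,"y": -20,"z": 0,"twist": 0,"jaw": 5},
    {"x": 0,"y": -24,"z": 0,"twist": 0,"jaw": 5},
    {"x": -1,"y": -28,"z": 0,"twist": 0,"jaw": 5},
    {"x": -2,"y": -32,"z": 0,"twist": 0,"jaw": 5},
    {"x": -2,"y": -32,"z": 0,"twist": 0,"jaw": 5}
  ]
}}

```text
clock: 20.57
eef_pos: [0.4573, -0.2116, 0.2468]
tool_rot: [-0.457, 0.524, 0.455, 0.557]
ft_force: [0.8, 0.3, -0.9]
grip_width: 0.0499
```

Run:
```python
from h import *
import pickle
o,a,M=fly();print(o['eef_pos'],a,M[:,0].round(3),o['joint_pos'].round(3))
p,d=bot.camera("wrist");cv2.imwrite("pics/w9.png",p[:,:,::-1]);pickle.dump((o,p,d),open("w9.pkl","wb"))
p,d=bot.camera("scene");cv2.imwrite("pics/s9.png",p[:,:,::-1])
```

```text
[ 0.4573348  -0.21163973  0.24675438] 80.31788785348678 [ 0.037  0.028 -0.999] [-0.458  0.225  0.024  1.349  0.042 -0.289]
```

View pics/w9.png

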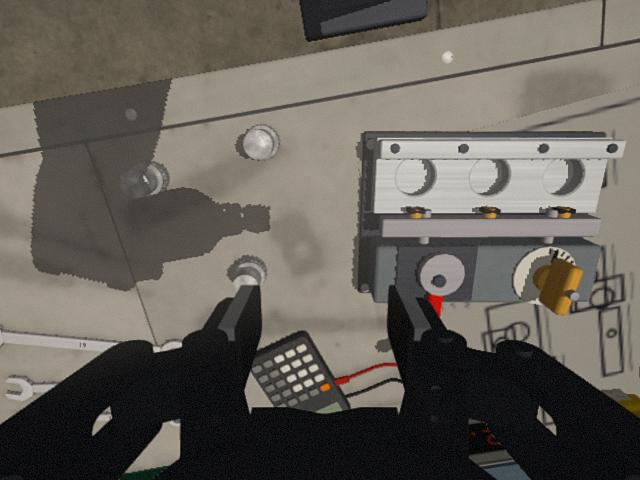

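View pics/s9.png

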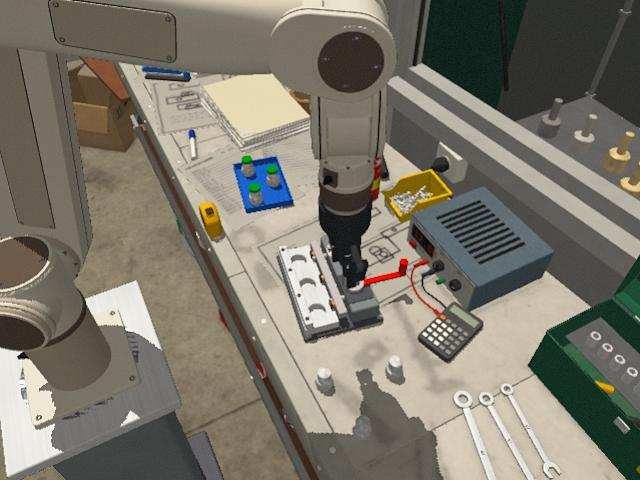

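Run:
```python
from h import *
p=cv2.imread("pics/w9.png")
z=lambda x0,y0:cv2.convertScaleAbs(cv2.resize(p[y0:y0+65,x0:x0+65],None,fx=4,fy=4,interpolation=2),alpha=1.5)
cv2.imwrite("pics/w9z.png",np.hstack([z(230,110),z(110,150),z(215,250)]))
p=cv2.imread("pics/s9.png")
z=lambda x0,y0:cv2.convertScaleAbs(cv2.resize(p[y0:y0+50,x0:x0+50],None,fx=5,fy=5,interpolation=2),alpha=1.3)
cv2.imwrite("pics/s9z.png",np.hstack([z(300,355),z(340,400),z(370,345)]))
```

```text
(no output)
```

View pics/w9z.png

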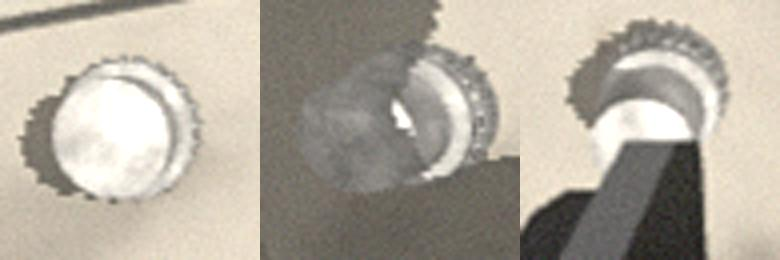

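View pics/s9z.png

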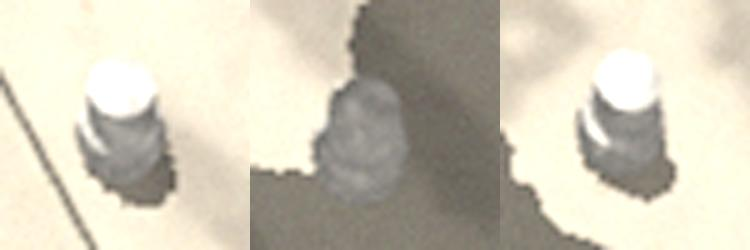

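Run:
```python
from h import *
import pickle
o,p,d=pickle.load(open("w9.pkl","rb"));c=pose("wrist",o);s=pose("scene")
for n,u,v in [("A",(258,144.5),(324.4,372.6)),("B",(134.5,182),(364.3,419)),("C",(246,288),(395.6,361))]:
    print(n,onz(c,u,.047).round(4),onz(s,v,.047).round(4),tri(c,u,s,v))
```

```text
A [ 0.3992 -0.2509  0.047 ] [ 0.4009 -0.2561  0.047 ] (array([ 0.40103109, -0.25243667,  0.04032831]), np.float64(0.0033371727066546027))
B [ 0.4123 -0.3629  0.047 ] [ 0.4207 -0.3651  0.047 ] (array([ 0.41647039, -0.36434849,  0.0469007 ]), np.float64(0.008508013380927002))
C [ 0.5283 -0.2915  0.047 ] [ 0.5288 -0.2958  0.047 ] (array([ 0.53105799, -0.29314609,  0.04086826]), np.float64(0.0004134167816827167))
```

>>> {"op": "step_arm", "data": {
  "series": [
    {"x": -3,"y": -2,"z": -2,"twist": 0,"jaw": 5},
    {"x": -5.8,"y": -4,"z": -5,"twist": 0,"jaw": 5},
    {"x": -5.8,"y": -4,"z": -9,"twist": 0,"jaw": 5},
    {"x": -5.8,"y": -4,"z": -13,"twist": 0,"jaw": 5},
    {"x": -5.8,"y": -4,"z": -15,"twist": 0,"jaw": 5},
    {"x": -5.8,"y": -4,"z": -15,"twist": 0,"jaw": 5},
    {"x": -5.8,"y": -4,"z": -15,"twist": 0,"jaw": 5}
  ]
}}

```text
clock: 21.25
eef_pos: [0.4005, -0.245, 0.0964]
tool_rot: [-0.457, 0.521, 0.459, 0.556]
ft_force: [0.3, 0.5, 0.7]
grip_width: 0.0498
```

Run:
```python
from h import *
caps("w10")
```

```text
tcp [ 0.4005 -0.245   0.0964] jawang 80.7 [ 0.036  0.034 -0.999] gp at z [ 0.3998 -0.2456  0.1154]
```

View pics/w10.png

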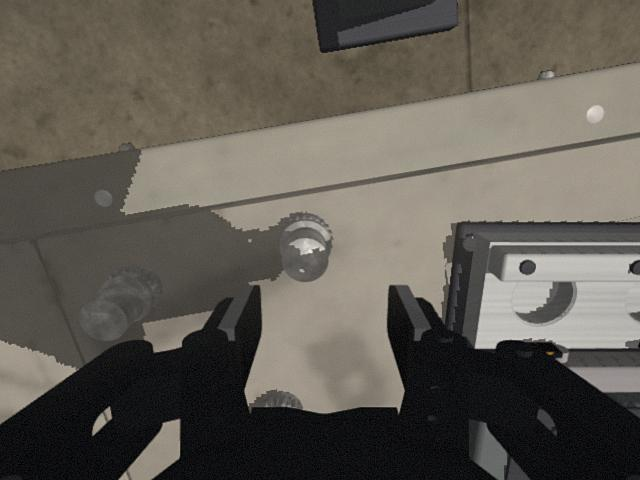

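Run:
```python
from h import *
c=pose("wrist")
print(onz(c,(305,256),.047).round(4),onz(c,(108,318),.047).round(4),onz(c,(544.5,295),.03).round(4))
```

```text
[ 0.398  -0.2522  0.047 ] [ 0.4144 -0.3632  0.047 ] [ 0.454  -0.1153  0.03  ]
```

>>> {"op": "step_arm", "data": {
  "series": [
    {"x": -0.2,"y": -0.6,"z": -3,"twist": 0,"jaw": 5.0},
    {"x": -0.2,"y": -0.6,"z": -6,"twist": 0,"jaw": 5.0},
    {"x": -0.2,"y": -0.6,"z": -7.3,"twist": 0,"jaw": 5.0},
    {"x": -0.2,"y": -0.6,"z": -7.3,"twist": 0,"jaw": 5.0},
    {"x": -0.2,"y": -0.6,"z": -7.3,"twist": 0,"jaw": 1.5},
    {"x": -0.2,"y": -0.6,"z": -7.3,"twist": 0,"jaw": 1.5},
    {"x": -0.2,"y": -0.6,"z": -7.3,"twist": 0,"jaw": 1.5},
    {"x": -0.2,"y": -0.6,"z": -7.3,"twist": 0,"jaw": 1.5},
    {"x": -0.2,"y": -0.6,"z": -7.3,"twist": 0,"jaw": 1.5}
  ]
}}

```text
clock: 22.05
eef_pos: [0.402, -0.2533, 0.0276]
tool_rot: [-0.46, 0.52, 0.455, 0.557]
ft_force: [-0.7, 1.4, 7.3]
grip_width: 0.0249
```

>>> {"op": "step_arm", "data": {
  "series": [
    {"x": 0,"y": 0,"z": 3,"twist": 0,"jaw": 1.5},
    {"x": 0,"y": 0,"z": 7,"twist": 0,"jaw": 1.5},
    {"x": 0,"y": 0,"z": 11,"twist": 0,"jaw": 1.5},
    {"x": 0.5,"y": 4,"z": 12,"twist": 0,"jaw": 1.5},
    {"x": 1.5,"y": 8,"z": 12,"twist": 0,"jaw": 1.5},
    {"x": 3,"y": 12,"z": 12,"twist": 0,"jaw": 1.5},
    {"x": 4.5,"y": 16,"z": 12,"twist": 0,"jaw": 1.5},
    {"x": 6,"y": 20,"z": 12,"twist": 0,"jaw": 1.5},
    {"x": 7,"y": 24,"z": 12,"twist": 0,"jaw": 1.5},
    {"x": 7.5,"y": 27.5,"z": 12,"twist": 0,"jaw": 1.5}
  ]
}}

```text
clock: 22.88
eef_pos: [0.4784, 0.0241, 0.1489]
tool_rot: [-0.461, 0.519, 0.455, 0.558]
ft_force: [1.4, -1.8, -2.8]
grip_width: 0.0251
```

>>> {"op": "step_arm", "data": {
  "series": [
    {"x": 0,"y": 0,"z": -2,"twist": 0,"jaw": 1.5},
    {"x": 0,"y": 0,"z": -4,"twist": 0,"jaw": 1.5},
    {"x": 0,"y": 0,"z": -4,"twist": 0,"jaw": 1.5}
  ]
}}

```text
clock: 23.13
eef_pos: [0.4757, 0.0253, 0.1065]
tool_rot: [-0.46, 0.52, 0.457, 0.556]
ft_force: [-1.4, 0.3, -3.3]
grip_width: 0.0248
```

Run:
```python
from h import *
caps("w11")
c=pose("wrist");o=bot.get_obs();M=fly()[2]
top=o['eef_pos']-M[:,0]*(.047-.0276);print("proj of axis top",proj(c,top))
```

```text
tcp [0.4757 0.0253 0.1065] jawang 80.9 [ 0.041  0.029 -0.999] gp at z [0.475  0.0248 0.1254]
proj of axis top [320.04239473 329.36307158]
```

View pics/w11.png

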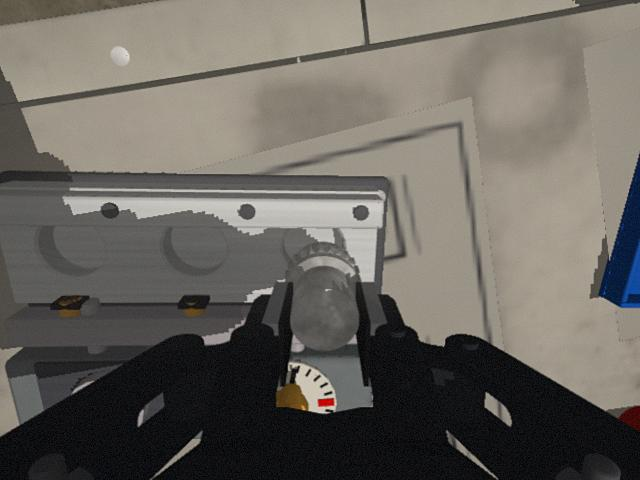

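```bash
cat >> h.py <<'E'
def held(u,off):
    # u: pixel of held coupling's top centre; off: coupling bottom is off beyond the TCP
    c=pose("wrist");o,a,M=fly();top=o['eef_pos']-M[:,0]*(.047-off)
    t=onz(c,u,top[2]);b=t+.047*M[:,0]
    print("top",t.round(4),"bottom",b.round(4),"tcp",o['eef_pos'].round(4),"bottom-tcp",(b-o['eef_pos']).round(4));return b
E
python3 - <<'E'
from h import *
held((326,314),.0276)
E
```

```text
top [0.4699 0.0272 0.1272] bottom [0.4719 0.0285 0.0803] tcp [0.4764 0.0247 0.1079] bottom-tcp [-0.0045  0.0038 -0.0276]
```

>>> {"op": "step_arm", "data": {
  "series": [
    {"x": 0.55,"y": -0.4,"z": -1,"twist": 0,"jaw": 1.5},
    {"x": 0.55,"y": -0.4,"z": -3,"twist": 0,"jaw": 1.5},
    {"x": 0.55,"y": -0.4,"z": -4.3,"twist": 0,"jaw": 1.5},
    {"x": 0.55,"y": -0.4,"z": -4.3,"twist": 0,"jaw": 1.5},
    {"x": 0.55,"y": -0.4,"z": -4.3,"twist": 0,"jaw": 1.5}
  ]
}}

```text
clock: 23.6
eef_pos: [0.4821, 0.0198, 0.065]
tool_rot: [-0.46, 0.521, 0.456, 0.557]
ft_force: [-0.2, -0.8, -2.3]
grip_width: 0.025
```

Run:
```python
from h import *
caps("w12")
p,d=bot.camera("scene");cv2.imwrite("pics/s12.png",cv2.resize(p[220:340,260:400],None,fx=5,fy=5,interpolation=2)[:,:,::-1])
```

```text
tcp [0.4821 0.0198 0.065 ] jawang 80.8 [ 0.042  0.029 -0.999] gp at z [0.4813 0.0193 0.084 ]
```

View pics/w12.png

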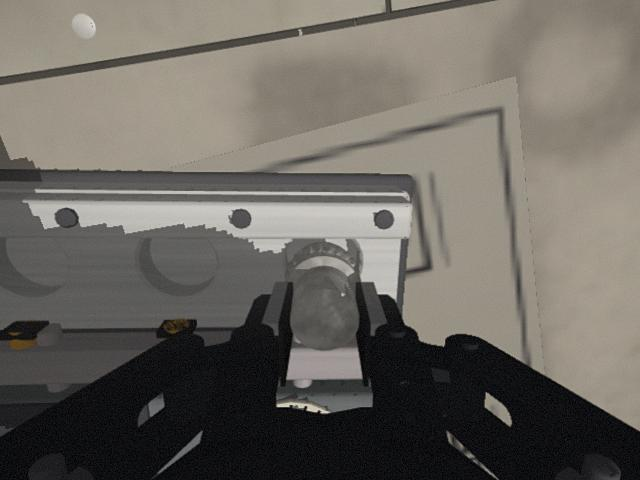

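View pics/s12.png

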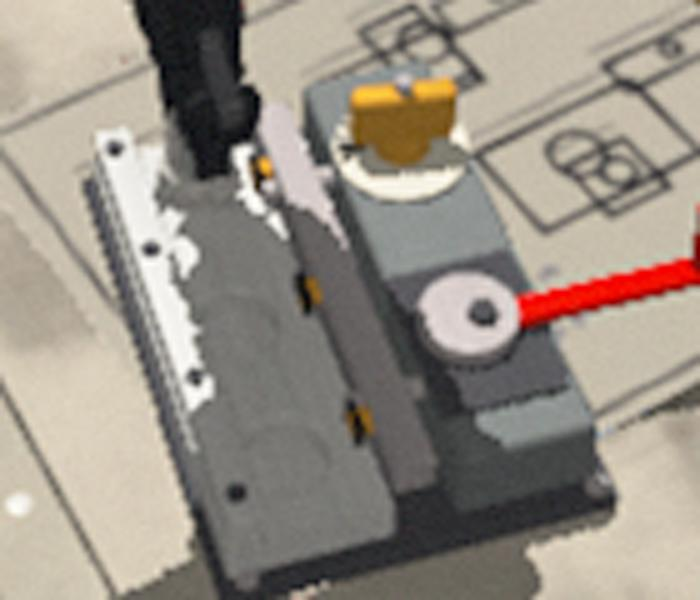

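Run:
```python
from h import *
p=cv2.imread("pics/w12.png")
cv2.imwrite("pics/w12z.png",cv2.convertScaleAbs(cv2.resize(p[225:300,265:385],None,fx=6,fy=6,interpolation=2),alpha=1.2))
q=np.array([-.46,.521,.456,.557]);q/=np.linalg.norm(q);c=pose("wrist")
from math import *
for nm,ctr in [("p2",(.4775,.0227)),("rim",(.4759,.0229))]:
    for k in range(0,360,90):
        print(nm,k,proj(c,[ctr[0]+.0185*cos(radians(k-10)),ctr[1]+.0185*sin(radians(k-10)),.03]).round(1))
```

```text
p2 0 [321.4 293.8]
p2 90 [359.4 259.5]
p2 180 [322.3 223.1]
p2 270 [283.9 259.5]
rim 0 [321.3 290.9]
rim 90 [359.4 256.4]
rim 180 [322.1 219.8]
rim 270 [283.7 256.4]
```

View pics/w12z.png

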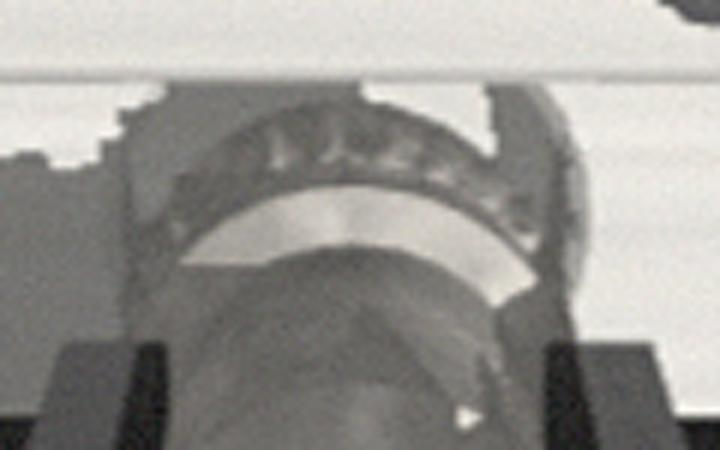

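Run:
```python
from h import *
c=pose("wrist");e=onz(c,(324.5,241.7),.0374);print(e, e[:2]+.0155*np.array([.985,-.174]))
for u in [(285.3,259),(363,259)]: print(onz(c,u,.03))
```

```text
[0.46621216 0.02559258 0.0374    ] [0.48147966 0.02289558]
[0.47416873 0.00518961 0.03      ]
[0.48078197 0.04269355 0.03      ]
```

>>> {"op": "step_arm", "data": {
  "series": [
    {"x": -0.3,"y": 0.05,"z": 0,"twist": 0,"jaw": 1.5},
    {"x": -0.3,"y": 0.05,"z": -0.5,"twist": 0,"jaw": 1.5},
    {"x": -0.3,"y": 0.05,"z": -1.0,"twist": 0,"jaw": 1.5},
    {"x": -0.3,"y": 0.05,"z": -1.5,"twist": 0,"jaw": 1.5},
    {"x": -0.3,"y": 0.05,"z": -1.7,"twist": 0,"jaw": 1.5},
    {"x": -0.3,"y": 0.05,"z": -1.7,"twist": 0,"jaw": 1.5}
  ]
}}

```text
clock: 24.2
eef_pos: [0.4794, 0.0207, 0.0482]
tool_rot: [-0.46, 0.52, 0.456, 0.557]
ft_force: [0.3, 0.6, -2.0]
grip_width: 0.025
```

>>> {"op": "step_arm", "data": {
  "series": [
    {"x": 0,"y": 0,"z": -0.4,"twist": 0,"jaw": 1.5},
    {"x": 0,"y": 0,"z": -0.7,"twist": 0,"jaw": 1.5},
    {"x": 0,"y": 0,"z": -0.7,"twist": 0,"jaw": 1.5},
    {"x": 0,"y": 0,"z": -0.7,"twist": 0,"jaw": 1.5}
  ]
}}

```text
clock: 24.53
eef_pos: [0.4799, 0.0208, 0.0425]
tool_rot: [-0.46, 0.52, 0.456, 0.557]
ft_force: [-4.2, -0.0, 9.8]
grip_width: 0.0247
```

Seated on the floor (bottom at about 0.015). Release and go for B.

>>> {"op": "step_arm", "data": {
  "series": [
    {"x": 0,"y": 0,"z": 0,"twist": 0,"jaw": 4.0},
    {"x": 0,"y": 0,"z": 0,"twist": 0,"jaw": 4.5},
    {"x": 0,"y": 0,"z": 0,"twist": 0,"jaw": 4.5},
    {"x": 0,"y": 0,"z": 3,"twist": 0,"jaw": 4.5},
    {"x": 0,"y": 0,"z": 7,"twist": 0,"jaw": 4.5},
    {"x": 0,"y": 0,"z": 11,"twist": 0,"jaw": 4.5},
    {"x": 0,"y": -4,"z": 12,"twist": 0,"jaw": 4.5},
    {"x": -1,"y": -8,"z": 12,"twist": 0,"jaw": 4.5},
    {"x": -2,"y": -12,"z": 12,"twist": 0,"jaw": 5},
    {"x": -3,"y": -16,"z": 12,"twist": 0,"jaw": 5}
  ]
}}

```text
clock: 25.37
eef_pos: [0.4499, -0.1405, 0.1631]
tool_rot: [-0.461, 0.519, 0.456, 0.557]
ft_force: [-0.0, -0.2, 0.1]
grip_width: 0.0502
```

>>> {"op": "step_arm", "data": {
  "series": [
    {"x": -1,"y": -4,"z": 0,"twist": 0,"jaw": 5},
    {"x": -1.5,"y": -8,"z": 0,"twist": 0,"jaw": 5},
    {"x": -2,"y": -12,"z": 0,"twist": 0,"jaw": 5},
    {"x": -2.5,"y": -16,"z": 0,"twist": 0,"jaw": 5},
    {"x": -3.3,"y": -20,"z": 0,"twist": 0,"jaw": 5},
    {"x": -3.6,"y": -22,"z": -3,"twist": 0,"jaw": 5},
    {"x": -3.6,"y": -22,"z": -6,"twist": 0,"jaw": 5},
    {"x": -3.6,"y": -22,"z": -6,"twist": 0,"jaw": 5},
    {"x": -3.6,"y": -22,"z": -6,"twist": 0,"jaw": 5}
  ]
}}

```text
clock: 26.12
eef_pos: [0.4122, -0.3592, 0.1011]
tool_rot: [-0.459, 0.519, 0.457, 0.557]
ft_force: [-0.3, -0.3, 0.1]
grip_width: 0.0496
```

Run:
```python
from h import *
caps("w13")
p,d=bot.camera("scene");cv2.imwrite("pics/s13.png",p[:,:,::-1])
```

```text
tcp [ 0.4122 -0.3592  0.1011] jawang 80.9 [ 0.042  0.033 -0.999] gp at z [ 0.4114 -0.3599  0.1201]
```

View pics/w13.png

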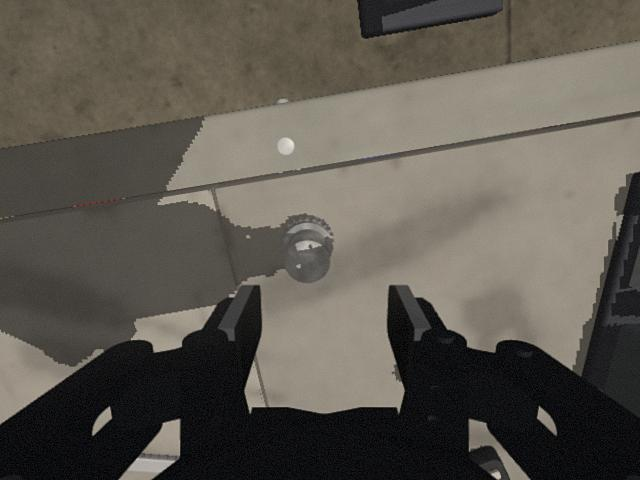

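View pics/s13.png

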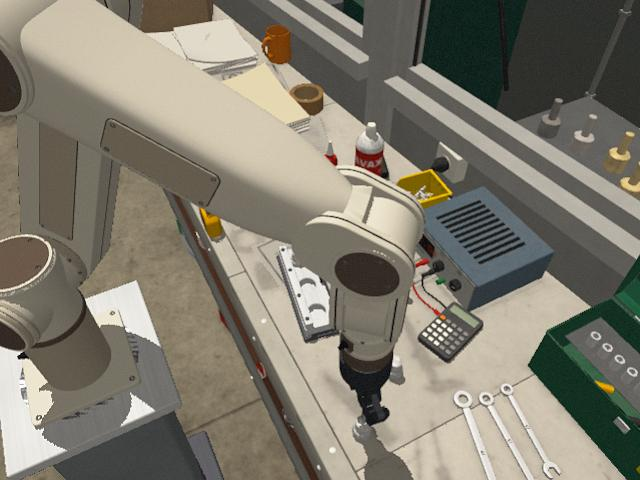

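Run:
```python
from h import *
c=pose("wrist");print(onz(c,(307,258.5),.047))
```

```text
[ 0.41523103 -0.36643327  0.047     ]
```

>>> {"op": "step_arm", "data": {
  "series": [
    {"x": 0.1,"y": -0.6,"z": -3,"twist": 0,"jaw": 5.0},
    {"x": 0.1,"y": -0.6,"z": -6,"twist": 0,"jaw": 5.0},
    {"x": 0.1,"y": -0.6,"z": -7.5,"twist": 0,"jaw": 5.0},
    {"x": 0.1,"y": -0.6,"z": -7.5,"twist": 0,"jaw": 5.0},
    {"x": 0.1,"y": -0.6,"z": -7.5,"twist": 0,"jaw": 1.5},
    {"x": 0.1,"y": -0.6,"z": -7.5,"twist": 0,"jaw": 1.5},
    {"x": 0.1,"y": -0.6,"z": -7.5,"twist": 0,"jaw": 1.5},
    {"x": 0.1,"y": -0.6,"z": -7.5,"twist": 0,"jaw": 1.5},
    {"x": 0.1,"y": -0.6,"z": -7.5,"twist": 0,"jaw": 1.5}
  ]
}}

```text
clock: 26.97
eef_pos: [0.4176, -0.3675, 0.0321]
tool_rot: [-0.464, 0.518, 0.454, 0.557]
ft_force: [1.0, 1.7, 7.4]
grip_width: 0.0242
```

>>> {"op": "step_arm", "data": {
  "series": [
    {"x": 0,"y": 0,"z": 0,"twist": 0,"jaw": 4.0},
    {"x": 0,"y": 0,"z": 0,"twist": 0,"jaw": 4.0},
    {"x": -0.2,"y": 0,"z": -0.6,"twist": 0,"jaw": 4.0},
    {"x": -0.2,"y": 0,"z": -0.8,"twist": 0,"jaw": 4.0},
    {"x": -0.2,"y": 0,"z": -0.8,"twist": 0,"jaw": 4.0},
    {"x": -0.2,"y": 0,"z": -0.8,"twist": 0,"jaw": 4.0}
  ]
}}

```text
clock: 27.47
eef_pos: [0.4151, -0.3671, 0.0234]
tool_rot: [-0.463, 0.518, 0.454, 0.557]
ft_force: [-0.3, 0.2, -1.1]
grip_width: 0.0398
```

Run:
```python
from h import *
caps("w14")
p,d=bot.camera("side");cv2.imwrite("pics/d14.png",cv2.resize(p[230:360,220:380],None,fx=4,fy=4,interpolation=2)[:,:,::-1])
```

```text
tcp [ 0.4151 -0.3671  0.0234] jawang 81.0 [ 0.05   0.026 -0.998] gp at z [ 0.4141 -0.3676  0.0423]
```

View pics/w14.png

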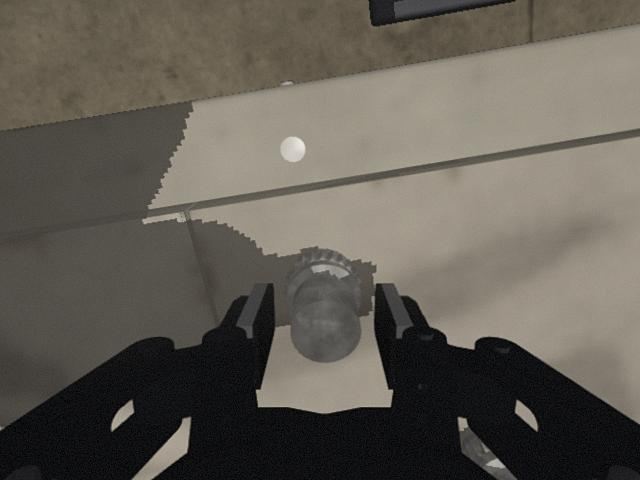

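View pics/d14.png

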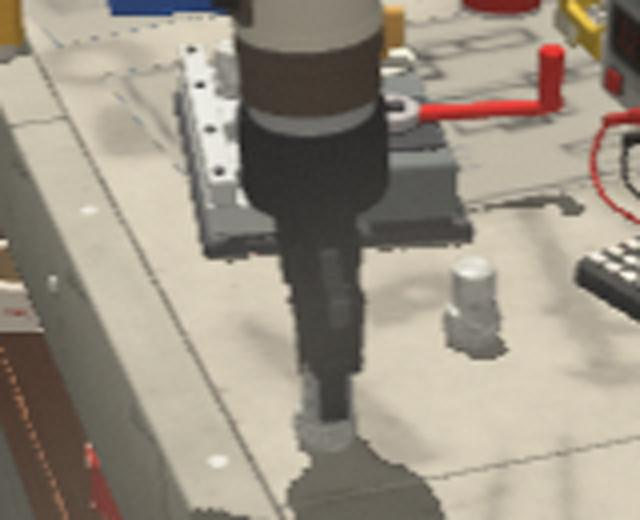

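>>> {"op": "step_arm", "data": {
  "series": [
    {"x": -0.1,"y": 0,"z": 0.4,"twist": 0,"jaw": 4.0},
    {"x": -0.1,"y": 0,"z": 0.4,"twist": 0,"jaw": 1.5},
    {"x": -0.1,"y": 0,"z": 0.4,"twist": 0,"jaw": 1.5},
    {"x": -0.1,"y": 0,"z": 0.4,"twist": 0,"jaw": 1.5},
    {"x": -0.1,"y": 0,"z": 0.4,"twist": 0,"jaw": 1.5}
  ]
}}

```text
clock: 27.98
eef_pos: [0.4148, -0.3677, 0.0286]
tool_rot: [-0.464, 0.518, 0.453, 0.557]
ft_force: [-0.3, 0.7, 6.2]
grip_width: 0.0252
```

>>> {"op": "step_arm", "data": {
  "series": [
    {"x": 0,"y": 0,"z": 3,"twist": 0,"jaw": 1.5},
    {"x": 0,"y": 0,"z": 7,"twist": 0,"jaw": 1.5},
    {"x": 0,"y": 2,"z": 10,"twist": 0,"jaw": 1.5},
    {"x": 1,"y": 6,"z": 10,"twist": 0,"jaw": 1.5},
    {"x": 1.5,"y": 10,"z": 10,"twist": 0,"jaw": 1.5},
    {"x": 2,"y": 14,"z": 10,"twist": 0,"jaw": 1.5},
    {"x": 3,"y": 18,"z": 10,"twist": 0,"jaw": 1.5},
    {"x": 3.5,"y": 22,"z": 10,"twist": 0,"jaw": 1.5},
    {"x": 4,"y": 26,"z": 10,"twist": 0,"jaw": 1.5},
    {"x": 5,"y": 30,"z": 10,"twist": 0,"jaw": 1.5}
  ]
}}

```text
clock: 28.82
eef_pos: [0.4635, -0.0658, 0.1282]
tool_rot: [-0.464, 0.519, 0.454, 0.557]
ft_force: [0.7, 0.1, -1.1]
grip_width: 0.0248
```

>>> {"op": "step_arm", "data": {
  "series": [
    {"x": 0.2,"y": 2.2,"z": -2,"twist": 0,"jaw": 1.5},
    {"x": 0.2,"y": 2.2,"z": -5,"twist": 0,"jaw": 1.5},
    {"x": 0.2,"y": 2.2,"z": -6,"twist": 0,"jaw": 1.5},
    {"x": 0.2,"y": 2.2,"z": -6,"twist": 0,"jaw": 1.5},
    {"x": 0.2,"y": 2.2,"z": -6,"twist": 0,"jaw": 1.5}
  ]
}}

```text
clock: 29.23
eef_pos: [0.4649, -0.0436, 0.0677]
tool_rot: [-0.463, 0.519, 0.454, 0.556]
ft_force: [0.9, 0.3, -1.4]
grip_width: 0.0245
```

```bash
cat >> h.py <<'E'
def ins(name,off,y0=225):
    o,a,M=fly();p,d=bot.camera("wrist");c=pose("wrist",o)
    cv2.imwrite(f"pics/{name}.png",cv2.convertScaleAbs(cv2.resize(p[y0-15:y0+135,225:425],None,fx=4,fy=4,interpolation=2),alpha=1.3)[:,:,::-1])
    bz=o['eef_pos'][2]-off
    print("tcp",o['eef_pos'].round(4),M[:,0].round(3),"bottom z",bz)
    return c,bz
E
python3 - <<'E'
from h import *
ins("w15",.0286)
c=pose("wrist");print([proj(c,[.4655+.0185*np.cos(np.radians(k-10)),-.0462+.0185*np.sin(np.radians(k-10)),.03]).round(1) for k in (0,90,180,270)])
E
```

```text
tcp [ 0.4649 -0.0436  0.0677] [ 0.048  0.025 -0.999] bottom z 0.03907429296985031
[array([314. , 303.5]), array([351.2, 270.4]), array([314.7, 235. ]), array([277.2, 270.2])]
```

View pics/w15.png

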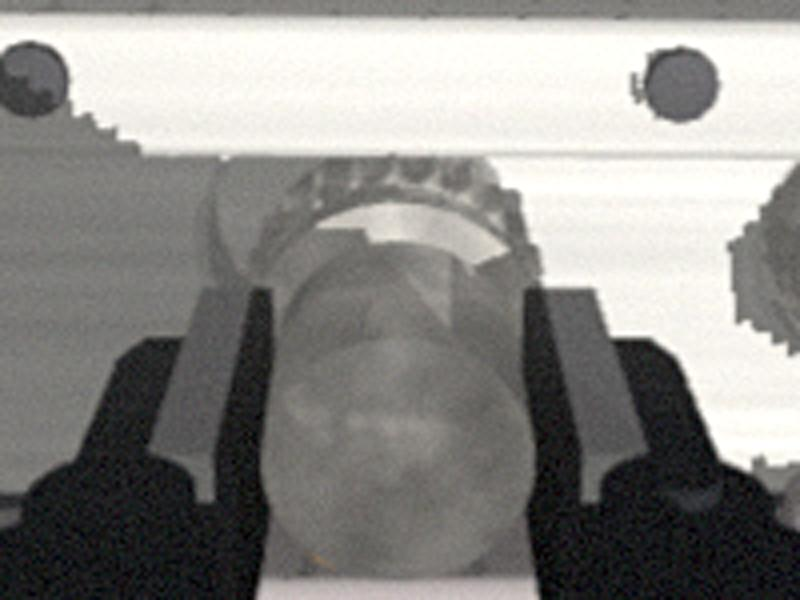

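Run:
```python
from h import *
c=pose("wrist");e=onz(c,(322,246.8),.039);print(e, e[:2]+.015*np.array([.985,-.174]))
print(onz(c,(275,268),.03))
```

```text
[ 0.45069607 -0.04018074  0.039     ] [ 0.46547107 -0.04279074]
[ 0.46095337 -0.06527996  0.03      ]
```

>>> {"op": "step_arm", "data": {
  "series": [
    {"x": 0,"y": -0.38,"z": 0,"twist": 0,"jaw": 1.5},
    {"x": 0,"y": -0.38,"z": -0.6,"twist": 0,"jaw": 1.5},
    {"x": 0,"y": -0.38,"z": -1.1,"twist": 0,"jaw": 1.5},
    {"x": 0,"y": -0.38,"z": -1.6,"twist": 0,"jaw": 1.5},
    {"x": 0,"y": -0.38,"z": -2.0,"twist": 0,"jaw": 1.5},
    {"x": 0,"y": -0.38,"z": -2.3,"twist": 0,"jaw": 1.5},
    {"x": 0,"y": -0.38,"z": -2.5,"twist": 0,"jaw": 1.5},
    {"x": 0,"y": -0.38,"z": -2.5,"twist": 0,"jaw": 1.5}
  ]
}}

```text
clock: 29.95
eef_pos: [0.4649, -0.0477, 0.0437]
tool_rot: [-0.463, 0.519, 0.454, 0.557]
ft_force: [-2.4, 0.1, 3.5]
grip_width: 0.0249
```

>>> {"op": "step_arm", "data": {
  "series": [
    {"x": 0,"y": 0,"z": 0,"twist": 0,"jaw": 4.0},
    {"x": 0,"y": 0,"z": 0,"twist": 0,"jaw": 4.5},
    {"x": 0,"y": 0,"z": 0,"twist": 0,"jaw": 4.5},
    {"x": 0,"y": 0,"z": 3,"twist": 0,"jaw": 4.5},
    {"x": 0,"y": 0,"z": 7,"twist": 0,"jaw": 4.5},
    {"x": 0,"y": 0,"z": 10,"twist": 0,"jaw": 4.5},
    {"x": 1,"y": -4,"z": 11,"twist": 0,"jaw": 4.5},
    {"x": 2,"y": -8,"z": 11,"twist": 0,"jaw": 4.5},
    {"x": 3,"y": -12,"z": 11,"twist": 0,"jaw": 5},
    {"x": 4,"y": -16,"z": 11,"twist": 0,"jaw": 5}
  ]
}}

```text
clock: 30.78
eef_pos: [0.5057, -0.2094, 0.1544]
tool_rot: [-0.464, 0.518, 0.454, 0.557]
ft_force: [1.2, 0.2, 0.9]
grip_width: 0.05
```

>>> {"op": "step_arm", "data": {
  "series": [
    {"x": 1,"y": -4,"z": 0,"twist": 0,"jaw": 5},
    {"x": 2,"y": -8,"z": 0,"twist": 0,"jaw": 5},
    {"x": 2,"y": -8,"z": -3,"twist": 0,"jaw": 5},
    {"x": 2,"y": -8,"z": -5,"twist": 0,"jaw": 5},
    {"x": 2,"y": -8,"z": -5,"twist": 0,"jaw": 5},
    {"x": 2,"y": -8,"z": -5,"twist": 0,"jaw": 5}
  ]
}}

```text
clock: 31.28
eef_pos: [0.5244, -0.2888, 0.1029]
tool_rot: [-0.463, 0.519, 0.455, 0.556]
ft_force: [-0.0, 0.3, 0.7]
grip_width: 0.05
```

Run:
```python
from h import *
caps("w16")
```

```text
tcp [ 0.5244 -0.2888  0.1029] jawang 81.0 [ 0.047  0.026 -0.999] gp at z [ 0.5235 -0.2893  0.1219]
```

View pics/w16.png

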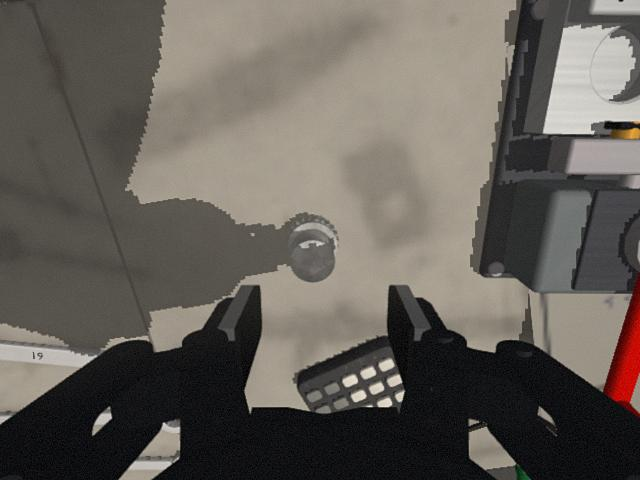

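Run:
```python
from h import *
c=pose("wrist");print(onz(c,(312,259.5),.047))
```

```text
[ 0.52756191 -0.29280507  0.047     ]
```

>>> {"op": "step_arm", "data": {
  "series": [
    {"x": 0.2,"y": -0.5,"z": -3,"twist": 0,"jaw": 5.0},
    {"x": 0.2,"y": -0.5,"z": -6,"twist": 0,"jaw": 5.0},
    {"x": 0.2,"y": -0.5,"z": -7.3,"twist": 0,"jaw": 5.0},
    {"x": 0.2,"y": -0.5,"z": -7.5,"twist": 0,"jaw": 4.5},
    {"x": 0.2,"y": -0.5,"z": -7.5,"twist": 0,"jaw": 4.5},
    {"x": 0.2,"y": -0.5,"z": -7.5,"twist": 0,"jaw": 4.5}
  ]
}}

```text
clock: 31.83
eef_pos: [0.5293, -0.2945, 0.0319]
tool_rot: [-0.466, 0.518, 0.453, 0.557]
ft_force: [-0.2, -0.3, 0.5]
grip_width: 0.0449
```

>>> {"op": "step_arm", "data": {
  "series": [
    {"x": -0.2,"y": 0,"z": -0.4,"twist": 0,"jaw": 4.5},
    {"x": -0.2,"y": 0,"z": -0.4,"twist": 0,"jaw": 4.5},
    {"x": -0.2,"y": 0,"z": -0.4,"twist": 0,"jaw": 1.5},
    {"x": -0.2,"y": 0,"z": -0.4,"twist": 0,"jaw": 1.5},
    {"x": -0.2,"y": 0,"z": -0.4,"twist": 0,"jaw": 1.5},
    {"x": -0.2,"y": 0,"z": -0.4,"twist": 0,"jaw": 1.5},
    {"x": -0.2,"y": 0,"z": -0.4,"twist": 0,"jaw": 1.5}
  ]
}}

```text
clock: 32.42
eef_pos: [0.528, -0.2947, 0.0292]
tool_rot: [-0.466, 0.517, 0.452, 0.557]
ft_force: [-1.3, 1.8, 6.0]
grip_width: 0.0246
```

>>> {"op": "step_arm", "data": {
  "series": [
    {"x": 0,"y": 0,"z": 3,"twist": 0,"jaw": 1.5},
    {"x": 0,"y": 0,"z": 7,"twist": 0,"jaw": 1.5},
    {"x": 0,"y": 0,"z": 10,"twist": 0,"jaw": 1.5},
    {"x": -2,"y": 3.5,"z": 10,"twist": 0,"jaw": 1.5},
    {"x": -3.5,"y": 7,"z": 10,"twist": 0,"jaw": 1.5},
    {"x": -5,"y": 10.5,"z": 10,"twist": 0,"jaw": 1.5},
    {"x": -6.5,"y": 14,"z": 10,"twist": 0,"jaw": 1.5},
    {"x": -7.4,"y": 17.7,"z": 9,"twist": 0,"jaw": 1.5},
    {"x": -7.4,"y": 17.7,"z": 7,"twist": 0,"jaw": 1.5},
    {"x": -7.4,"y": 17.7,"z": 7,"twist": 0,"jaw": 1.5}
  ]
}}

```text
clock: 33.25
eef_pos: [0.4504, -0.1152, 0.0963]
tool_rot: [-0.465, 0.518, 0.455, 0.555]
ft_force: [-1.0, 0.8, -2.5]
grip_width: 0.0247
```

>>> {"op": "step_arm", "data": {
  "series": [
    {"x": 0,"y": 0,"z": -2,"twist": 0,"jaw": 1.5},
    {"x": 0,"y": 0,"z": -3,"twist": 0,"jaw": 1.5},
    {"x": 0,"y": 0,"z": -3,"twist": 0,"jaw": 1.5},
    {"x": 0,"y": 0,"z": -3,"twist": 0,"jaw": 1.5}
  ]
}}

```text
clock: 33.58
eef_pos: [0.4513, -0.1161, 0.0666]
tool_rot: [-0.465, 0.518, 0.455, 0.555]
ft_force: [1.9, -0.7, -3.6]
grip_width: 0.0249
```

Run:
```python
from h import *
ins("w17",.0292)
c=pose("wrist");print([proj(c,[.4538+.0185*np.cos(np.radians(k-10)),-.1151+.0185*np.sin(np.radians(k-10)),.03]).round(1) for k in (0,90,180,270)])
```

```text
tcp [ 0.4513 -0.1161  0.0666] [ 0.049  0.023 -0.999] bottom z 0.037417675006908624
[array([321.2, 307.3]), array([358.8, 274.3]), array([322.6, 238.8]), array([284.6, 273.8])]
```

View pics/w17.png

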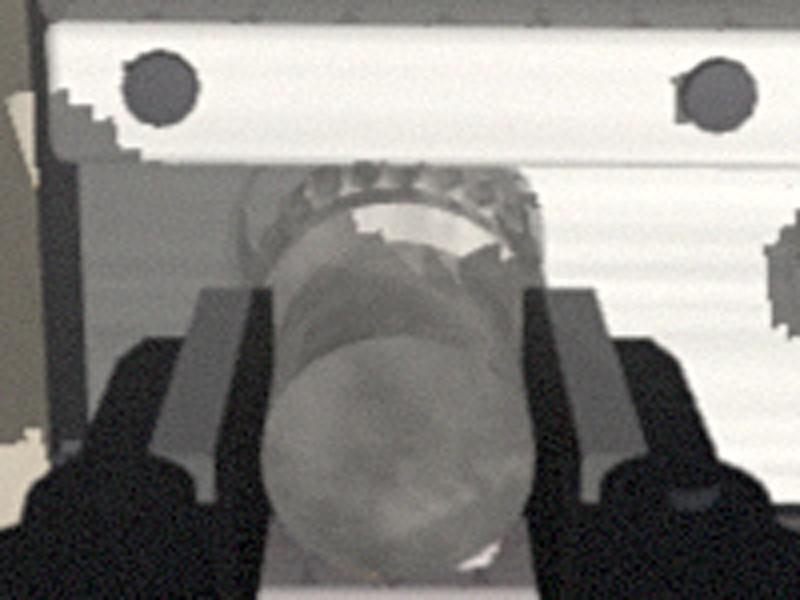

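>>> {"op": "step_arm", "data": {
  "series": [
    {"x": 0.15,"y": -0.05,"z": 0,"twist": 0,"jaw": 1.5},
    {"x": 0.15,"y": -0.05,"z": -0.6,"twist": 0,"jaw": 1.5},
    {"x": 0.15,"y": -0.05,"z": -1.1,"twist": 0,"jaw": 1.5},
    {"x": 0.15,"y": -0.05,"z": -1.6,"twist": 0,"jaw": 1.5},
    {"x": 0.15,"y": -0.05,"z": -2.0,"twist": 0,"jaw": 1.5},
    {"x": 0.15,"y": -0.05,"z": -2.3,"twist": 0,"jaw": 1.5},
    {"x": 0.15,"y": -0.05,"z": -2.4,"twist": 0,"jaw": 1.5},
    {"x": 0.15,"y": -0.05,"z": -2.4,"twist": 0,"jaw": 1.5}
  ]
}}

```text
clock: 34.3
eef_pos: [0.4525, -0.1164, 0.0441]
tool_rot: [-0.465, 0.518, 0.455, 0.555]
ft_force: [-4.2, 2.3, 11.5]
grip_width: 0.0251
```

>>> {"op": "step_arm", "data": {
  "series": [
    {"x": 0,"y": 0,"z": 0,"twist": 0,"jaw": 4.0},
    {"x": 0,"y": 0,"z": 0,"twist": 0,"jaw": 4.5},
    {"x": 0,"y": 0,"z": 0,"twist": 0,"jaw": 4.5},
    {"x": 0,"y": 0,"z": 3,"twist": 0,"jaw": 4.5},
    {"x": 0,"y": 0,"z": 7,"twist": 0,"jaw": 4.5},
    {"x": 0,"y": 0,"z": 11,"twist": 0,"jaw": 4.5},
    {"x": 0,"y": 0,"z": 15,"twist": 0,"jaw": 4.5},
    {"x": 2,"y": 4,"z": 18,"twist": 0,"jaw": 4.5},
    {"x": 4,"y": 7,"z": 18,"twist": 0,"jaw": 4.5},
    {"x": 4,"y": 7,"z": 18,"twist": 0,"jaw": 4.5}
  ]
}}

```text
clock: 35.13
eef_pos: [0.497, -0.0428, 0.2272]
tool_rot: [-0.468, 0.514, 0.454, 0.557]
ft_force: [0.1, 0.1, -0.7]
grip_width: 0.0451
```

Run:
```python
from h import *
import pickle
o,a,M=fly();print(o['eef_pos'],a)
p,d=bot.camera("wrist");cv2.imwrite("pics/w18.png",p[:,:,::-1]);pickle.dump((o,p,d),open("w18.pkl","wb"))
p,d=bot.camera("side");cv2.imwrite("pics/d18.png",cv2.resize(p[210:330,240:360],None,fx=5,fy=5,interpolation=2)[:,:,::-1])
p,d=bot.camera("scene");cv2.imwrite("pics/s18.png",cv2.resize(p[220:340,260:400],None,fx=5,fy=5,interpolation=2)[:,:,::-1])
```

```text
[ 0.49697399 -0.04282933  0.22722756] 81.47676278425809
```

View pics/w18.png

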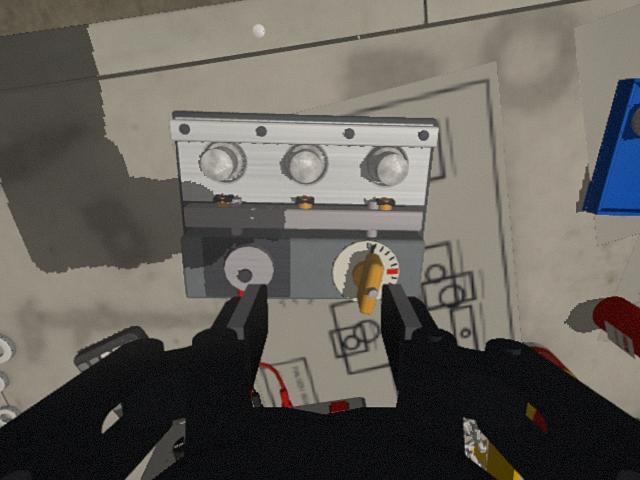

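View pics/d18.png

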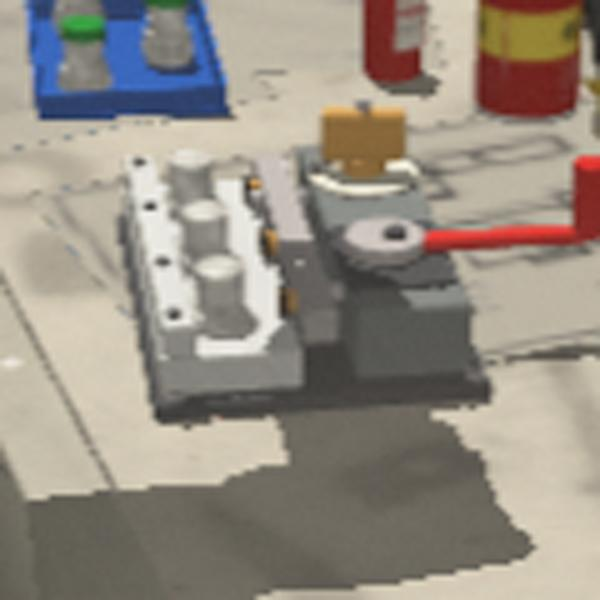

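View pics/s18.png

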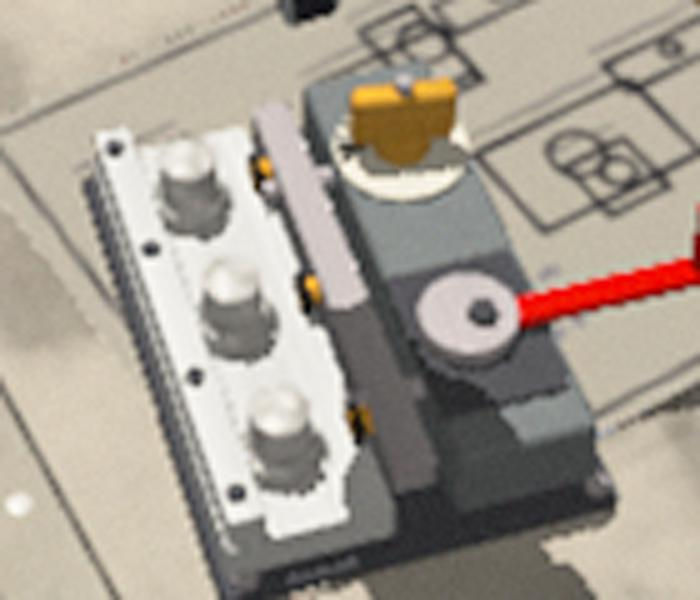

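```bash
cat >> h.py <<'E'
def at(c,d,uv):
    i,R,t=c;n=cv2.undistortPoints(np.array([[uv]],float),i['camera_matrix'],np.array(i['D'])).ravel()
    return R.T@(np.array([n[0],n[1],1])*d[int(round(uv[1])),int(round(uv[0]))]-t)
E
python3 - <<'E'
from h import *
import pickle
o,p,d=pickle.load(open("w18.pkl","rb"));c=pose("wrist",o)
for u in [(373,294),(371,295),(374,283),(392,272)]: print(u,at(c,d,u).round(4))
cv2.imwrite("pics/w18z.png",cv2.resize(p[230:325,320:420],None,fx=6,fy=6,interpolation=2)[:,:,::-1])
E
```

```text
(373, 294) [ 0.5651 -0.0084  0.0958]
(371, 295) [ 0.5655 -0.0101  0.0961]
(374, 283) [ 0.5585 -0.006   0.0904]
(392, 272) [0.5691 0.015  0.0527]
```

View pics/w18z.png

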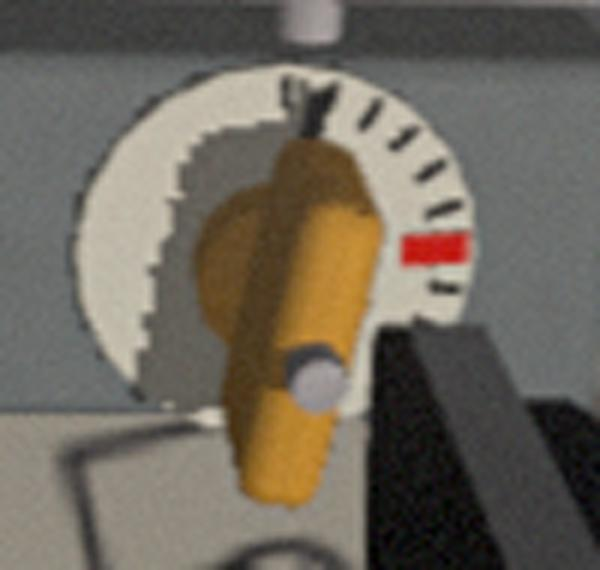

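Run:
```python
from h import *
import pickle
o,p,d=pickle.load(open("w18.pkl","rb"));c=pose("wrist",o)
f=lambda x,y:(320+x/6,230+y/6)
# dial circle from edge points
E=[(75,255),(475,255),(275,65),(140,110),(415,115),(105,350)]
P=np.array([onz(c,f(*e),.0515)[:2] for e in E])
A=np.c_[2*P,np.ones(len(P))];s=np.linalg.lstsq(A,(P**2).sum(1),rcond=None)[0];print("dial ctr",s[:2],"r",np.sqrt(s[2]+s[:2]@s[:2]))
for nm,e,z in [("ptr",(315,90),.053),("ptr2",(312,125),.053),("mark",(435,249),.0515),("tick",(370,115),.0515),("tick+",(445,288),.0515)]:
    X=onz(c,f(*e),z)[:2]
    for C in (s[:2],np.array([.565,-.0095])): v=X-C;print(nm,X.round(4),np.degrees(np.arctan2(v[1],v[0])).round(1),np.linalg.norm(v).round(4))
b1=onz(c,f(345,212),.09);b2=onz(c,f(275,495),.09);print(b1,b2,np.degrees(np.arctan2(*(b2-b1)[1::-1])))
```

```text
dial ctr [ 0.565782   -0.00824437] r 0.02980061191022552
ptr [5.407e-01 5.000e-04] 160.8 0.0265
ptr [5.407e-01 5.000e-04] 157.6 0.0262
ptr2 [ 5.46e-01 -5.00e-04] 158.7 0.0212
ptr2 [ 5.46e-01 -5.00e-04] 154.7 0.021
mark [0.5693 0.0157] 81.7 0.0242
mark [0.5693 0.0157] 80.4 0.0255
tick [0.5465 0.0082] 139.6 0.0254
tick [0.5465 0.0082] 136.3 0.0256
tick+ [0.5759 0.0166] 67.9 0.0268
tick+ [0.5759 0.0166] 67.4 0.0282
[ 0.54407423 -0.00165146  0.09      ] [ 0.58383749 -0.01545343  0.09      ] -19.142066746427847
```

>>> {"op": "step_arm", "data": {
  "series": [
    {"x": 3,"y": 1.5,"z": 0,"twist": -6,"jaw": 4.5},
    {"x": 6,"y": 3,"z": 0,"twist": -11,"jaw": 4.5},
    {"x": 6.9,"y": 3.4,"z": -3,"twist": -11,"jaw": 4.5},
    {"x": 6.9,"y": 3.4,"z": -7,"twist": -11,"jaw": 4.5},
    {"x": 6.9,"y": 3.4,"z": -10.5,"twist": -11,"jaw": 4.5},
    {"x": 6.9,"y": 3.4,"z": -10.5,"twist": -11,"jaw": 4.5},
    {"x": 6.9,"y": 3.4,"z": -10.5,"twist": -11,"jaw": 4.5}
  ]
}}

```text
clock: 35.87
eef_pos: [0.558, -0.0131, 0.1157]
tool_rot: [-0.411, 0.563, 0.401, 0.594]
ft_force: [-0.4, -0.7, -0.2]
grip_width: 0.045
```

Run:
```python
from h import *
import pickle
o,a,M=fly();print(o['eef_pos'],a,M[:,0].round(3))
p,d=bot.camera("wrist");cv2.imwrite("pics/w19.png",p[:,:,::-1]);pickle.dump((o,p,d),open("w19.pkl","wb"))
```

```text
[ 0.55796002 -0.01311756  0.1156605 ] 70.20797703838365 [ 0.043  0.013 -0.999]
```

View pics/w19.png

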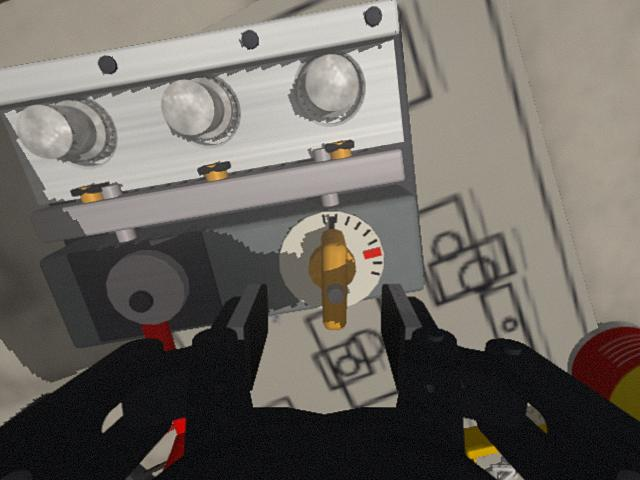

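>>> {"op": "step_arm", "data": {
  "series": [
    {"x": 0.8,"y": 0.4,"z": 0,"twist": 0,"jaw": 4.5},
    {"x": 0.8,"y": 0.4,"z": 0,"twist": 0,"jaw": 4.5},
    {"x": 0.8,"y": 0.4,"z": -2,"twist": 0,"jaw": 4.5},
    {"x": 0.8,"y": 0.4,"z": -4,"twist": 0,"jaw": 4.5},
    {"x": 0.8,"y": 0.4,"z": -5.2,"twist": 0,"jaw": 4.5},
    {"x": 0.8,"y": 0.4,"z": -5.2,"twist": 0,"jaw": 4.5},
    {"x": 0.8,"y": 0.4,"z": -5.2,"twist": 0,"jaw": 4.5}
  ]
}}

```text
clock: 36.5
eef_pos: [0.5694, -0.009, 0.0676]
tool_rot: [-0.413, 0.561, 0.4, 0.596]
ft_force: [-0.1, 0.6, -0.1]
grip_width: 0.045
```

>>> {"op": "step_arm", "data": {
  "series": [
    {"x": -0.3,"y": 0,"z": -0.3,"twist": 0,"jaw": 4.5},
    {"x": -0.3,"y": 0,"z": -0.3,"twist": 0,"jaw": 0.5},
    {"x": -0.3,"y": 0,"z": -0.3,"twist": 0,"jaw": 0.5},
    {"x": -0.3,"y": 0,"z": -0.3,"twist": 0,"jaw": 0.5},
    {"x": -0.3,"y": 0,"z": -0.3,"twist": 0,"jaw": 0.5},
    {"x": -0.3,"y": 0,"z": -0.3,"twist": 0,"jaw": 0.5},
    {"x": -0.3,"y": 0,"z": -0.3,"twist": 0,"jaw": 0.5}
  ]
}}

```text
clock: 37.08
eef_pos: [0.5668, -0.0098, 0.0659]
tool_rot: [-0.414, 0.561, 0.399, 0.596]
ft_force: [-2.0, -1.5, 6.1]
grip_width: 0.0107
```

>>> {"op": "step_arm", "data": {
  "series": [
    {"x": 0,"y": 0,"z": 0,"twist": -7,"jaw": 0.5},
    {"x": 0,"y": 0,"z": 0,"twist": -14,"jaw": 0.5},
    {"x": 0,"y": 0,"z": 0,"twist": -21,"jaw": 0.5},
    {"x": 0,"y": 0,"z": 0,"twist": -28,"jaw": 0.5},
    {"x": 0,"y": 0,"z": 0,"twist": -35,"jaw": 0.5},
    {"x": 0,"y": 0,"z": 0,"twist": -42,"jaw": 0.5},
    {"x": 0,"y": 0,"z": 0,"twist": -49,"jaw": 0.5},
    {"x": 0,"y": 0,"z": 0,"twist": -56,"jaw": 0.5},
    {"x": 0,"y": 0,"z": 0,"twist": -63,"jaw": 0.5},
    {"x": 0,"y": 0,"z": 0,"twist": -63,"jaw": 0.5}
  ]
}}

```text
clock: 37.92
eef_pos: [0.5667, -0.0102, 0.066]
tool_rot: [-0.06, 0.695, 0.028, 0.716]
ft_force: [0.1, -2.2, 1.6]
grip_width: 0.0109
```

Run:
```python
from h import *
o,a,M=fly();print(o['eef_pos'],a,M[:,0].round(3),o['ft_torque'])
p,d=bot.camera("scene");cv2.imwrite("pics/s20.png",cv2.resize(p[210:310,280:400],None,fx=6,fy=6,interpolation=2)[:,:,::-1])
p,d=bot.camera("wrist");cv2.imwrite("pics/w20.png",p[:,:,::-1])
```

```text
[ 0.5666708  -0.01020723  0.06596436] 7.113618468721655 [ 0.033 -0.043 -0.999] [-0.49436644  0.53340758 -0.30546859]
```

View pics/w20.png

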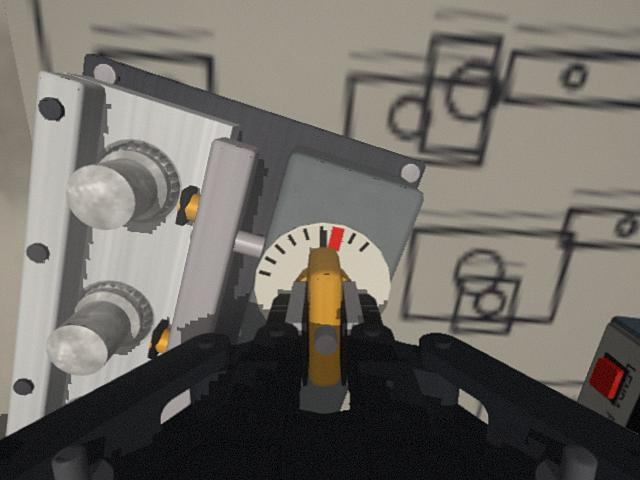

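View pics/s20.png

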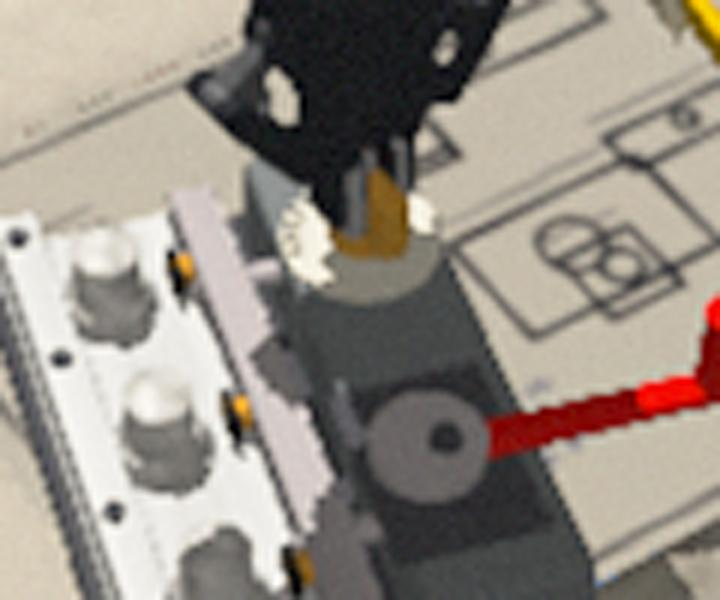

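```bash
cat >> h.py <<'E'
def nutang(name,ptr,mark,C=(.5658,-.0088)):
    c=pose("wrist");C=np.array(C)
    r=[]
    for u,z in((ptr,.053),(mark,.0515)):
        v=onz(c,u,z)[:2]-C;r.append(np.degrees(np.arctan2(v[1],v[0])));print(u,(v+C).round(4),np.linalg.norm(v).round(4),r[-1].round(1))
    print("to go cw",r[0]-r[1])
E
python3 - <<'E'
from h import *
nutang("",(323,237),(337,238))
p=cv2.imread("pics/w20.png");cv2.imwrite("pics/w20z.png",cv2.resize(p[210:300,250:400],None,fx=5,fy=5,interpolation=2))
E
```

```text
(323, 237) [0.5627 0.015 ] 0.024 97.3
(337, 238) [0.5688 0.0148] 0.0238 82.9
to go cw 14.477945128238986
```

View pics/w20z.png

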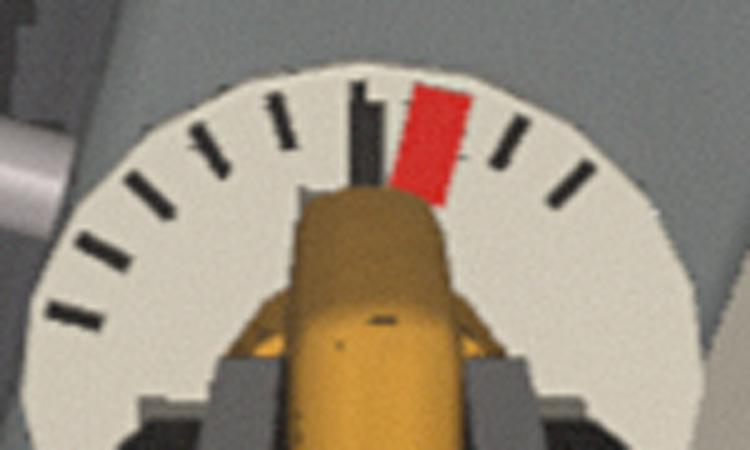

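>>> {"op": "step_arm", "data": {
  "series": [
    {"x": 0,"y": 0,"z": 0,"twist": -7,"jaw": 0.5},
    {"x": 0,"y": 0,"z": 0,"twist": -13,"jaw": 0.5},
    {"x": 0,"y": 0,"z": 0,"twist": -14.5,"jaw": 0.5},
    {"x": 0,"y": 0,"z": 0,"twist": -14.5,"jaw": 0.5},
    {"x": 0,"y": 0,"z": 0,"twist": -14.5,"jaw": 0.5}
  ]
}}

```text
clock: 38.43
eef_pos: [0.5666, -0.0103, 0.066]
tool_rot: [0.026, 0.697, -0.06, 0.714]
ft_force: [-0.2, -2.4, 0.3]
grip_width: 0.0107
```

Run:
```python
from h import *
o,a,M=fly();print(o['eef_pos'],a)
p,d=bot.camera("wrist");cv2.imwrite("pics/w21z.png",cv2.resize(p[210:300,250:400],None,fx=5,fy=5,interpolation=2)[:,:,::-1])
```

```text
[ 0.56659812 -0.01032061  0.06596379] -7.007688725204256
```

View pics/w21z.png

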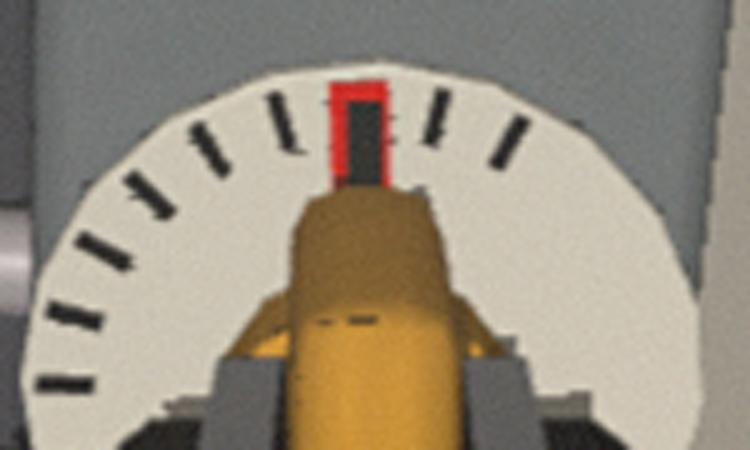

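>>> {"op": "step_arm", "data": {
  "series": [
    {"x": 0,"y": 0,"z": 0,"twist": 0,"jaw": 4.0},
    {"x": 0,"y": 0,"z": 0,"twist": 0,"jaw": 4.0},
    {"x": 0,"y": 0,"z": 0,"twist": 0,"jaw": 4.0},
    {"x": 0,"y": 0,"z": 3,"twist": 0,"jaw": 4.0},
    {"x": 0,"y": 0,"z": 7,"twist": 0,"jaw": 4.0},
    {"x": 0,"y": -3,"z": 10,"twist": 0,"jaw": 4.0},
    {"x": 1,"y": -6,"z": 10,"twist": 0,"jaw": 4.0},
    {"x": 3,"y": -9,"z": 10,"twist": 0,"jaw": 4.0},
    {"x": 3,"y": -9,"z": 10,"twist": 0,"jaw": 4.0}
  ]
}}

```text
clock: 39.23
eef_pos: [0.5999, -0.1051, 0.1672]
tool_rot: [0.027, 0.695, -0.063, 0.716]
ft_force: [0.5, 0.1, -0.4]
grip_width: 0.0401
```

Run:
```python
from h import *
import pickle
o,a,M=fly();print(o['eef_pos'],a,M[:,0].round(3),o['joint_pos'].round(2))
p,d=bot.camera("wrist");cv2.imwrite("pics/w22.png",p[:,:,::-1]);pickle.dump((o,p,d),open("w22.pkl","wb"))
p,d=bot.camera("scene");cv2.imwrite("pics/s22.png",cv2.resize(p[210:340,270:420],None,fx=5,fy=4.6,interpolation=2)[:,:,::-1])
```

```text
[ 0.59992991 -0.1051386   0.16716737] -7.287874533387299 [ 0.027 -0.052 -0.998] [-0.15  0.46  0.15  1.23 -0.05  1.55]
```

View pics/w22.png

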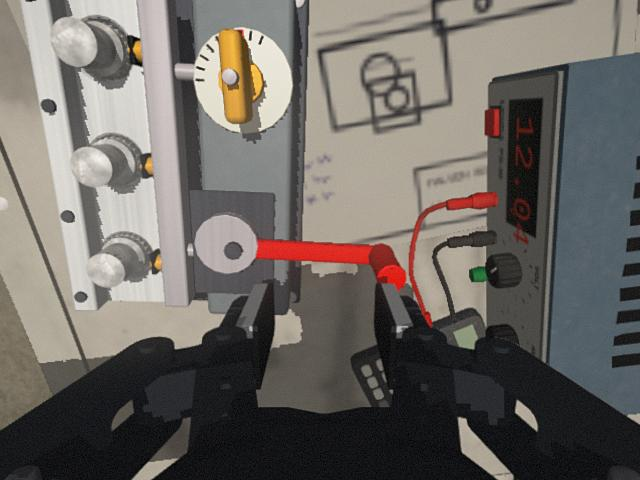

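View pics/s22.png

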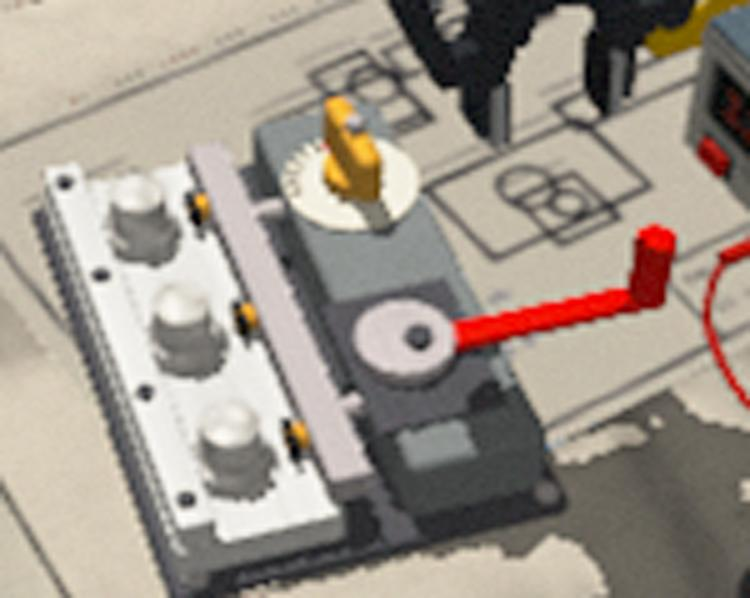

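Run:
```python
from h import *
import pickle
o,p,d=pickle.load(open("w22.pkl","rb"));c=pose("wrist",o)
P=onz(c,(392,276),.098);Hh=onz(c,(233,250),.067);v=P-Hh
print(P.round(4),Hh.round(4),at(c,d,(392,276)).round(4),at(c,d,(233,250)).round(4),np.hypot(*v[:2]),np.degrees(np.arctan2(v[1],v[0])))
cv2.imwrite("pics/w22z.png",cv2.resize(p[20:140,180:300],None,fx=5,fy=5,interpolation=2)[:,:,::-1])
```

```text
[ 0.639  -0.1283  0.098 ] [ 0.5414 -0.1094  0.067 ] [ 0.6389 -0.1279  0.0988] [ 0.5414 -0.1094  0.067 ] 0.0994837442724244 -10.946341180707373
```

View pics/w22z.png

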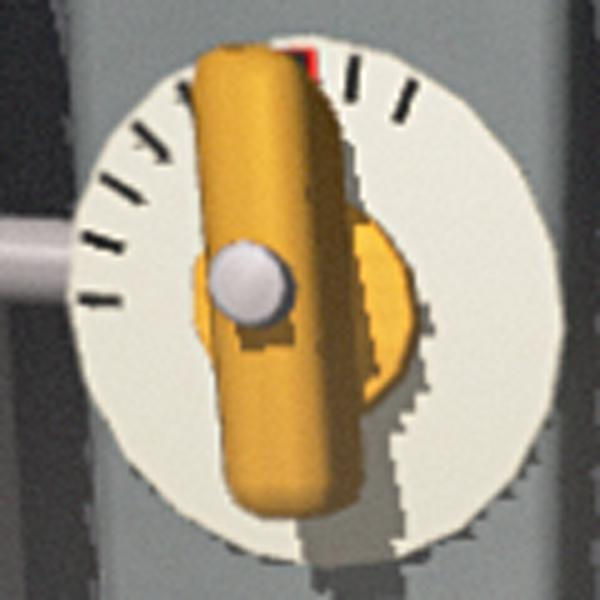

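>>> {"op": "step_arm", "data": {
  "series": [
    {"x": 3.9,"y": -2.4,"z": 0,"twist": 0,"jaw": 4.5},
    {"x": 3.9,"y": -2.4,"z": 0,"twist": 0,"jaw": 4.5},
    {"x": 3.9,"y": -2.4,"z": -2,"twist": 0,"jaw": 4.5},
    {"x": 3.9,"y": -2.4,"z": -4.5,"twist": 0,"jaw": 4.5},
    {"x": 3.9,"y": -2.4,"z": -4.5,"twist": 0,"jaw": 4.5},
    {"x": 3.9,"y": -2.4,"z": -4.5,"twist": 0,"jaw": 4.5}
  ]
}}

```text
clock: 39.83
eef_pos: [0.6341, -0.1237, 0.119]
tool_rot: [0.027, 0.699, -0.06, 0.712]
ft_force: [0.3, -0.8, 1.2]
grip_width: 0.0453
```

>>> {"op": "step_arm", "data": {
  "series": [
    {"x": 0.5,"y": -0.4,"z": 0,"twist": 0,"jaw": 4.5},
    {"x": 0.5,"y": -0.4,"z": 0,"twist": 0,"jaw": 4.5},
    {"x": 0.5,"y": -0.4,"z": -2.5,"twist": 0,"jaw": 4.5},
    {"x": 0.5,"y": -0.4,"z": -4.7,"twist": 0,"jaw": 4.5},
    {"x": 0.5,"y": -0.4,"z": -4.7,"twist": 0,"jaw": 4.5},
    {"x": 0.5,"y": -0.4,"z": -4.7,"twist": 0,"jaw": 4.5}
  ]
}}

```text
clock: 40.33
eef_pos: [0.6386, -0.1276, 0.0721]
tool_rot: [0.027, 0.699, -0.06, 0.712]
ft_force: [-0.2, -0.2, 0.7]
grip_width: 0.0449
```

>>> {"op": "step_arm", "data": {
  "series": [
    {"x": 0,"y": 0,"z": 0,"twist": 0,"jaw": 1.0},
    {"x": 0,"y": 0,"z": 0,"twist": 0,"jaw": 1.0},
    {"x": 0,"y": 0,"z": 0,"twist": 0,"jaw": 1.0},
    {"x": 0,"y": 0,"z": 0,"twist": 0,"jaw": 1.0},
    {"x": 0,"y": 0,"z": 0,"twist": 0,"jaw": 1.0},
    {"x": 0,"y": 0,"z": 0,"twist": 0,"jaw": 1.0}
  ]
}}

```text
clock: 40.83
eef_pos: [0.6403, -0.1281, 0.0741]
tool_rot: [0.027, 0.698, -0.06, 0.713]
ft_force: [2.4, 0.3, 6.5]
grip_width: 0.0162
```

Run:
```python
import numpy as np
h=np.array([.5414,-.1094]);cur=h+.0995*np.array([np.cos(np.radians(-10.9)),np.sin(np.radians(-10.9))])
for a in range(7,92,7):
    t=np.radians(-10.9-a);print(a,((h+.0995*np.array([np.cos(t),np.sin(t)])-cur)*100).round(1))
```

```text
7 [-0.3 -1.2]
14 [-0.7 -2.3]
21 [-1.3 -3.4]
28 [-2.  -4.4]
35 [-2.8 -5.3]
42 [-3.8 -6.1]
49 [-4.8 -6.7]
56 [-5.9 -7.3]
63 [-7.  -7.7]
70 [-8.2 -7.9]
77 [-9.4 -8.1]
84 [-10.6  -8. ]
91 [-11.8  -7.9]
```

>>> {"op": "step_arm", "data": {
  "series": [
    {"x": -0.3,"y": -1.2,"z": 0,"twist": -6,"jaw": 1.0},
    {"x": -0.7,"y": -2.3,"z": 0,"twist": -12,"jaw": 1.0},
    {"x": -1.3,"y": -3.4,"z": 0,"twist": -18,"jaw": 1.0},
    {"x": -2.0,"y": -4.4,"z": 0,"twist": -25,"jaw": 1.0},
    {"x": -2.8,"y": -5.3,"z": 0,"twist": -32,"jaw": 1.0},
    {"x": -3.8,"y": -6.1,"z": 0,"twist": -39,"jaw": 1.0},
    {"x": -4.8,"y": -6.7,"z": 0,"twist": -46,"jaw": 1.0},
    {"x": -5.9,"y": -7.3,"z": 0,"twist": -53,"jaw": 1.0},
    {"x": -7.0,"y": -7.7,"z": 0,"twist": -60,"jaw": 1.0},
    {"x": -7.0,"y": -7.7,"z": 0,"twist": -60,"jaw": 1.0}
  ]
}}

```text
clock: 41.67
eef_pos: [0.5725, -0.2067, 0.0756]
tool_rot: [0.375, 0.587, -0.41, 0.589]
ft_force: [7.2, -2.0, -0.3]
grip_width: 0.016
```

>>> {"op": "step_arm", "data": {
  "series": [
    {"x": -1.1,"y": -0.25,"z": 0,"twist": -6,"jaw": 1.0},
    {"x": -2.4,"y": -0.4,"z": 0,"twist": -12,"jaw": 1.0},
    {"x": -3.6,"y": -0.4,"z": 0,"twist": -18,"jaw": 1.0},
    {"x": -4.3,"y": -0.3,"z": 0,"twist": -22,"jaw": 1.0},
    {"x": -4.6,"y": -0.3,"z": 0,"twist": -22,"jaw": 1.0},
    {"x": -4.6,"y": -0.3,"z": 0,"twist": -22,"jaw": 1.0}
  ]
}}

```text
clock: 42.17
eef_pos: [0.5296, -0.2111, 0.0768]
tool_rot: [-0.481, -0.503, 0.513, -0.503]
ft_force: [6.6, -4.6, -0.6]
grip_width: 0.0155
```

>>> {"op": "step_arm", "data": {
  "series": [
    {"x": -0.5,"y": 0.1,"z": 0,"twist": 0,"jaw": 1.0},
    {"x": -0.8,"y": 0.1,"z": 0,"twist": 0,"jaw": 1.0},
    {"x": -0.8,"y": 0.1,"z": 0,"twist": 0,"jaw": 1.0}
  ]
}}

```text
clock: 42.42
eef_pos: [0.5273, -0.2106, 0.078]
tool_rot: [-0.483, -0.5, 0.51, -0.507]
ft_force: [12.8, -1.8, -4.9]
grip_width: 0.0157
```

>>> {"op": "step_arm", "data": {
  "series": [
    {"x": -0.5,"y": 0.0,"z": 0,"twist": 0,"jaw": 1.0},
    {"x": -0.9,"y": 0.0,"z": 0,"twist": 0,"jaw": 1.0},
    {"x": -0.9,"y": 0.0,"z": 0,"twist": 0,"jaw": 1.0}
  ]
}}

```text
clock: 42.67
eef_pos: [0.5257, -0.2102, 0.0789]
tool_rot: [0.486, 0.498, -0.505, 0.511]
ft_force: [17.1, 1.0, -10.1]
grip_width: 0.0158
```

At the stop. Release and look.

>>> {"op": "step_arm", "data": {
  "series": [
    {"x": 0.4,"y": 0,"z": 0,"twist": 0,"jaw": 1.0},
    {"x": 0.4,"y": 0,"z": 0,"twist": 0,"jaw": 4.5},
    {"x": 0.4,"y": 0,"z": 0,"twist": 0,"jaw": 4.5},
    {"x": 0.4,"y": 0,"z": 0,"twist": 0,"jaw": 4.5},
    {"x": 0.4,"y": 0,"z": 4,"twist": 0,"jaw": 4.5},
    {"x": 0.4,"y": 0,"z": 8,"twist": 0,"jaw": 4.5},
    {"x": 0.4,"y": 2,"z": 12,"twist": 0,"jaw": 4.5},
    {"x": -2,"y": 6,"z": 16,"twist": 0,"jaw": 4.5},
    {"x": -3,"y": 10,"z": 17,"twist": 0,"jaw": 4.5},
    {"x": -3,"y": 11,"z": 17,"twist": 0,"jaw": 4.5}
  ]
}}

```text
clock: 43.5
eef_pos: [0.4949, -0.0991, 0.2523]
tool_rot: [0.487, 0.496, -0.504, 0.512]
ft_force: [1.3, 0.2, 0.3]
grip_width: 0.0452
```

Run:
```python
from h import *
import pickle
o,a,M=fly();print(o['eef_pos'],a)
p,d=bot.camera("wrist");cv2.imwrite("pics/w23.png",p[:,:,::-1]);pickle.dump((o,p,d),open("w23.pkl","wb"))
p,d=bot.camera("scene");cv2.imwrite("pics/s23.png",p[:,:,::-1])
```

```text
[ 0.49489236 -0.0990748   0.25228228] -89.03197023792816
```

View pics/w23.png

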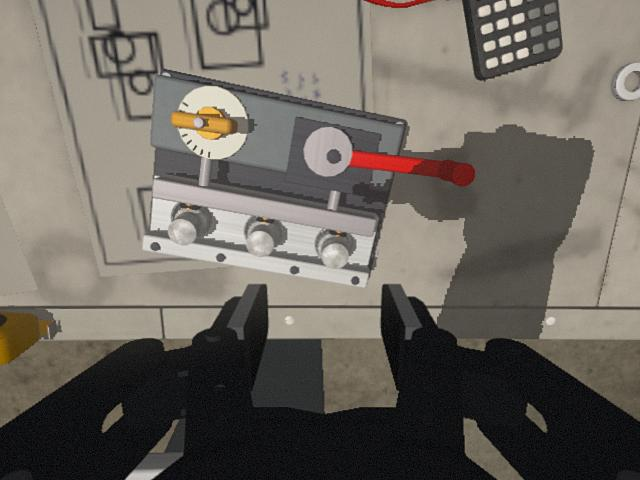

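View pics/s23.png

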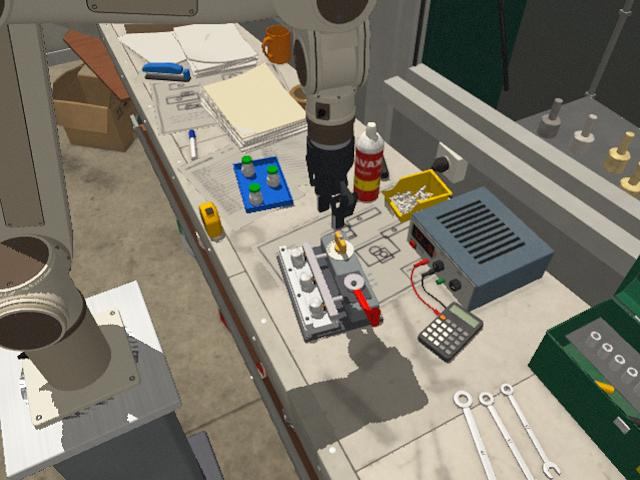

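Run:
```python
from h import *
import pickle
o,p,d=pickle.load(open("w23.pkl","rb"));c=pose("wrist",o)
P=onz(c,(463,173),.098);Hh=onz(c,(334,156),.067);v=P-Hh
a=np.degrees(np.arctan2(v[1],v[0]));print(P.round(4),Hh.round(4),np.hypot(*v[:2]),a,"lever rad",np.radians(-10.1-a))
cv2.imwrite("pics/w23z.png",cv2.resize(p[65:290,140:390],None,fx=3,fy=2.6,interpolation=2)[:,:,::-1])
p,d=bot.camera("side");cv2.imwrite("pics/d23.png",cv2.resize(p[200:330,230:370],None,fx=5,fy=4.6,interpolation=2)[:,:,::-1])
for u in [(181,233),(261,241),(335,250)]: print(onz(c,u,.062).round(4),at(c,d,u) if 0 else "")
```

```text
[ 0.5312 -0.2096  0.098 ] [ 0.5409 -0.1112  0.067 ] 0.09885503515099038 -95.62307725913095 lever rad 1.492659284609323
[0.4718 0.0223 0.062 ] 
[ 0.4649 -0.0476  0.062 ] 
[ 0.4568 -0.1144  0.062 ]
```

View pics/w23z.png

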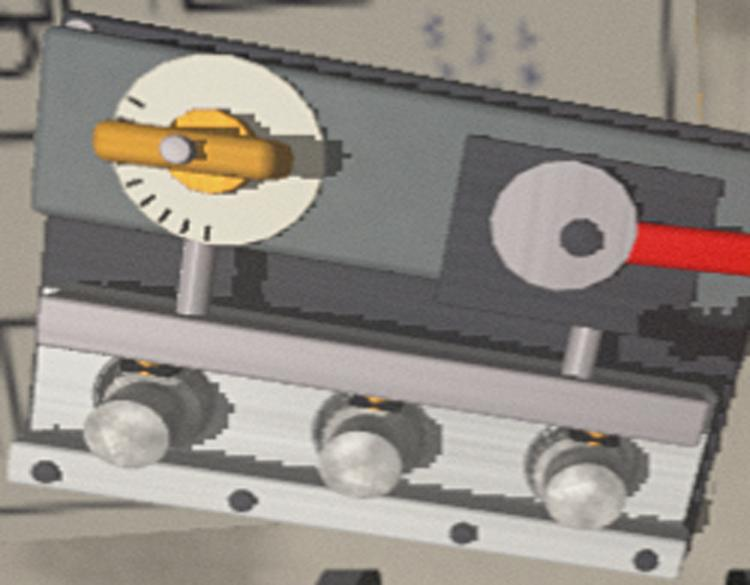

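View pics/d23.png

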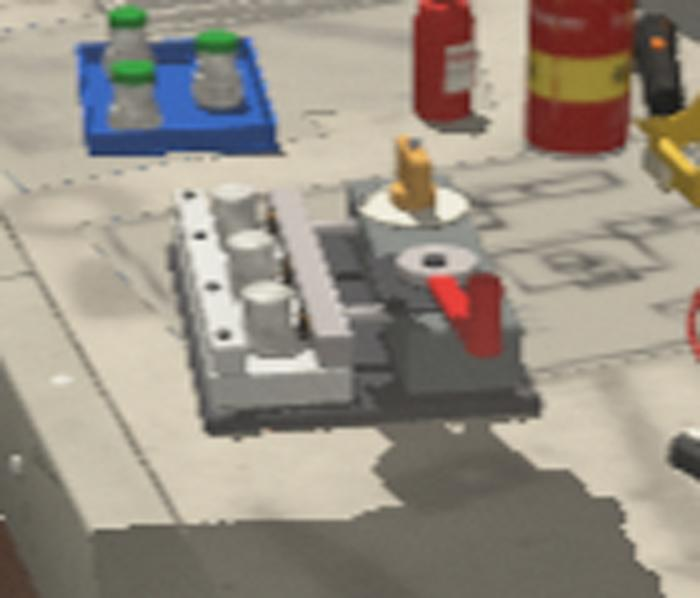

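Run:
```python
from h import *
import pickle
o,p,d=pickle.load(open("w23.pkl","rb"));c=pose("wrist",o);H=hsv(p)
f=lambda x,y:(140+x/3,65+y/2.6)
a=onz(c,f(97,140),.09);b=onz(c,f(290,160),.09);v=a-b;print(a.round(4),b.round(4),np.hypot(*v[:2]),np.degrees(np.arctan2(v[1],v[0])),"q≈",np.radians(169.9-np.degrees(np.arctan2(v[1],v[0]))))
```

```text
[0.5675 0.0117 0.09  ] [ 0.563  -0.0356  0.09  ] 0.04749752905793225 84.54663380881419 q≈ 1.4896972676966043
```

>>> {"op": "step_arm", "data": {
  "series": [
    {"x": 2,"y": 4,"z": 0,"twist": 0,"jaw": 4.5},
    {"x": 2,"y": 8,"z": 0,"twist": 0,"jaw": 4.5},
    {"x": 2,"y": 12,"z": 0,"twist": 0,"jaw": 4.5},
    {"x": 2,"y": 16,"z": 0,"twist": 0,"jaw": 4.5},
    {"x": 2,"y": 18,"z": 0,"twist": 0,"jaw": 4.5},
    {"x": 2,"y": 18,"z": 0,"twist": 0,"jaw": 4.5},
    {"x": 2,"y": 18,"z": 0,"twist": 0,"jaw": 4.5}
  ]
}}

```text
clock: 44.23
eef_pos: [0.5186, 0.0396, 0.2498]
tool_rot: [0.478, 0.52, -0.482, 0.518]
ft_force: [0.5, 0.2, -0.3]
grip_width: 0.0449
```

Run:
```python
from h import *
p,d=bot.camera("wrist");cv2.imwrite("pics/w24.png",p[:,:,::-1])
c=pose("wrist");u=proj(c,[.567,.01,.06]);x,y=int(u[0]),int(u[1]);print(u)
cv2.imwrite("pics/w24z.png",cv2.resize(p[max(0,y-50):y+50,max(0,x-60):x+60],None,fx=6,fy=6,interpolation=2)[:,:,::-1])
```

```text
[364.86707066 154.70146968]
```

View pics/w24z.png

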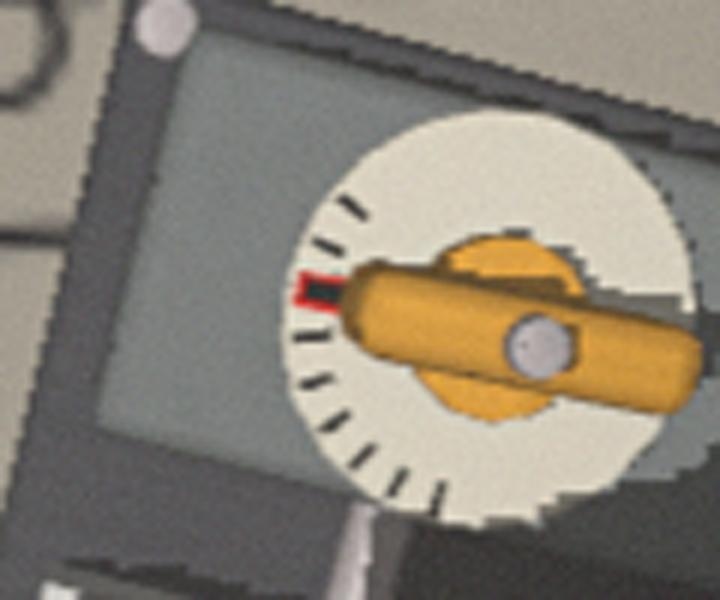

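View pics/w24.png

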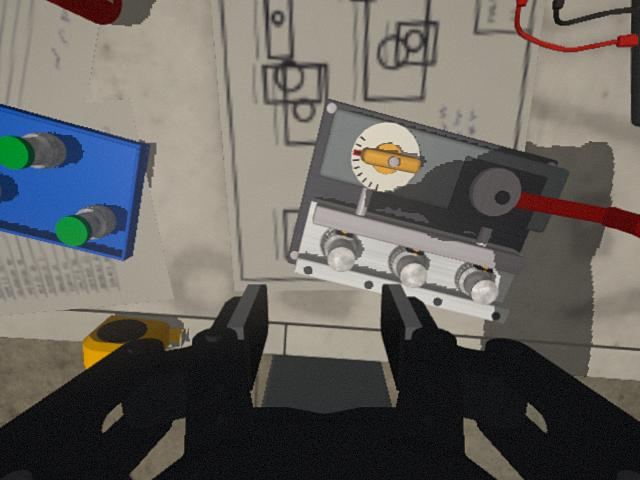

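The pointer is centred on the red mark, the lever is shut, and the gripper is clear of everything.

```bash
python3 -c "
from workcell import bot
print(bot.job_done())"
```

```text
the job is handed in; nothing more can be done
None
```

The changeover is done and handed in after about 44 s of the 208 s allowed. The order was as asked:
1. I opened the cam lever.
2. I stood the three finished couplings in the blue tray.
3. I seated the three new couplings, one per pocket.
4. I turned the wing nut with the lever still open.
5. I shut the lever against its stop.

**Last checks in the images:**
- **Finished couplings:** all three stand upright in the tray.
- **New couplings:** all three are upright in their pockets. Contact with each pocket floor came at the height expected for a seated coupling. The jaw pads press them against the fence.
- **Nut:** the pointer sits inside the red mark. The bar angle measures about 1.49 rad against 1.5.
- **Lever:** it measures about 1.49 rad against 1.5. The force on the post rose to 17 N at the stop.
- **Glue bottle and tape measure:** the arm went nowhere near either, and they look to be where they were at the start. I did not measure their positions again.

**What disagreed or went wrong:**
- The scene camera put the new couplings up to about 9 mm away from the wrist camera, so I used the wrist camera.
- The tool gradually leaned about 3° off vertical. I corrected for this at each insertion.
- The first grip on one new coupling came out a few millimetres too high, so I gripped it again.

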